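# Press the sample cases shut and box them

### The arm

A 6-joint arm with a two-finger parallel gripper is mounted at the origin on a cart in front of the work surface, level with it; the furniture and walls round the work are solid. World frame = base frame: x ahead of the robot, y to its left, z up, the work surface at z = 0. Lengths are in m, angles in rad, forces in N, time in s.
With the tool pointing down it reaches from about 0.3 to 0.875 m from the base axis. Payload 6.4 kg.
Tool frame: the origin (TCP) lies at the very end of the fingers, on their centre line; the grasp point (between the pads) lies 19 mm behind it; z points along the fingers, y is the line along which they close (so a half turn about z gives the same grasp; the last joint's range is limited). The gripper opens to 85 mm and grips with 20 to 120 N. Pads are 22 mm wide; open, the fingers measure 114 mm over their backs; the gripper's body (76 mm by 85 mm) begins 54 mm behind the grasp point. The pads swing forward as they close: fully open they stand 13 mm farther back than shut.
Start: joints at [-1.548, 0.181, 1.607, -0, 1.354, -0.206], TCP at [0.13, -0.56, 0.231] pointing down, gripper open.
Joint ranges: [-2.99, 2.99], [-0.89, 2.07], [0.3, 2.58], [-1.14, 4.28], [0, 2.63], [-3.12, 3.12]. Speed limits (rad/s): [2.57, 2.57, 3.01, 3.14, 3.14, 3.14].

### API

Orientations are given as a unit quaternion [w, x, y, z].
In Python, from bench import * gives the robot as it stands. The module is installed in compiled form; this text tells all that it offers.
- The arm moves only by the tool arm_command, never from a script. Its arguments are lists of equal length, an entry for each row: "dp": the shift along the tool's x, y, z in units of 0.25 m (1.0 is 0.25 m), a list of three; "turn": the turn, a rotation vector about the tool's x, y, z in units of 30 degrees (1.0 is 30 degrees), a list of three; "jaw": the opening, from 0 (shut) to 1 (fully open). A call has 1 to 5 rows; each row is the pose to reach, as a shift and turn from the pose commanded when the call began, along the tool's axes at that moment; what a row does not reach only later rows make up. A row lasts 1/8 s, in which the tool goes at most 62.5 mm and 10.7 degrees, less where a joint would pass 70% of its speed; a pose out of reach is approached as far as the arm can. A call with a number of a shift or a turn outside -1 to 1 is refused whole. A call with a gripper value outside its range is refused whole. The fingers move at their own pace and stop on an object; the grip force is fixed at half the most. Time passes only in rows, so rows that repeat a pose let the fingers close. It gives the time, the measured TCP pose, the force, the opening and the grip force at its end, in the units of the state.
- get_obs(): the state, without advancing time (a new reading comes with each control period).
- camera(name): name is "side" or "top" or "wrist"; returns the picture (420x560x3 uint8, blue, green, red); there is no depth.
- get_calibration(name): a dict with "camera_matrix" (3x3 intrinsics, pixels), "R" (3x3) and "t" (3): a world point X has camera coordinates R X + t; the wrist camera has in their place "mount" (4x4, takes a point from camera to tool coordinates, whose origin is the TCP and whose axes are the flange's). Camera axes: x right, y down, z forward; pixel columns grow to the right and rows downward; lengths in m; the calibration is good to about 2 mm. A picture is of the moment at which its call begins: read the wrist's pose just before it. get_calibration takes no time and is no camera call.
- hand_in(): hands the job in; it is judged then, once.
The state is a dict: "time_s": time; "q": joint angles; "dq": joint speeds; "joint_efforts": joint torques, N m; "eef_pos": TCP position; "eef_rot": TCP orientation; "wrist_force": force on the tool from outside, world axes, zero at the start; "torque": the same for the moment, N m; "opening": opening from 0.0 (shut) to 1.0 (fully open); "grasp_force": force on a finger pad.
Only numpy, scipy, OpenCV 4.12 (cv2) and the standard library are available. Lean on these libraries where they do the work, as an engineer would, in place of code of your own. Each camera call takes 0.05 s, during which the arm holds its last target. There are 200 camera calls.

### The job

Lay every sample case flat, lid up, in the tray of the lever press (slide the tray out if need be), push the tray fully home, then pull the red-handled sprung lever all the way forward and down so that the pad bears on all the cases together, and ease it slowly back up to rest without letting it fly back. Then slide the tray out, put all the cases flat, lid up, in the blue storage box and close its lid, and leave the empty tray pushed fully home. Do not disturb the paste jar, the stapler or the tag roll.

Things in the scene. Friction and masses are not known exactly. Their poses are not given: they have to be found in the camera images.
- press: grey lever press fixed to the desk, facing the robot (its x points away from the robot, y to its left). Origin on the desk under the centre of the pad. Base plate 240 x 140 mm, 12 mm high, x -155 to +85 mm; column behind (x +45 to +85 mm), head x -15 to +75 mm, y +-45 mm, z 125 to 190 mm. The black rubber pad (74 x 116 mm, underside 79 mm above the desk with the lever up) hangs under the head.
- pad: black rubber pad of the press, 74 x 116 x 9 mm, origin at the centre of its underside; goes 34 mm straight down over the full stroke of the lever and is sprung, so that it bears on the cases over the last 4 mm.
- tray (a joint): loading tray of the press, a slide in m: 0 = fully home under the pad, 0.110 = fully out toward the robot (along the press's -x); stays where left, about 1.5 N to move. Starts 0.05 to 0.110. Only when it is out beyond about 0.1 is there room for a gripper above it.
- tray_in (a point): centre of the tray's floor (19 mm above the desk); axes as the press's. Inside 78 mm along x, 120 mm along y, with a lip 6 mm high all round: three cases fit side by side, each lying along x, at y = -38, 0 and +38 mm, and can be held by their ends above the lip.
- tray_handle (a point): middle of the tray's black handle, a round bar 10 mm thick and 70 mm long along the press's y, 108 mm in front of the tray's centre and 35 mm above the desk; pinch it from above with the fingers before and behind it.
- lever (a joint): lever of the press, in rad: 0 = at rest, nearly upright (85 degrees above the horizontal, toward the robot), 1.0 = all the way forward and down (28 degrees above the horizontal). A spring drives it back: about 3 N at the grip at rest, 12 N at the bottom. Let go, it flies back at several rad/s; eased back by hand it should stay well below 2 rad/s (0.3 m/s at the grip).
- lever_grip (a point): point to grip on the lever's red handle, a round bar 18 mm thick and 70 mm long along the press's y, to the left of the press head; the arm is attached at the bar's right end, 42 mm from this point. The bar can turn between the fingers, so the hand can keep pointing down.
- lever_hinge (a point): centre of the lever's swing, at the same press y as the grip; the grip goes round it at 150 mm radius in the press's x-z plane, forward (press -x) and down; 158 mm above the desk, 40 mm behind the press's origin.
- box: blue storage box fixed to the desk, 135 x 150 x 46 mm (its x, y, z), walls and floor 5 mm thick, open on top; origin at the centre of its underside, x points away from the robot.
- box_in (a point): centre of the box's inner floor, axes as the box's; inside 125 mm along x, 140 mm along y, 41 mm deep. Three cases fit side by side, lying along x, at y = -42, 0 and +42 mm.
- box_lid (a joint): the box's blue lid, in rad: 0 = closed, starts standing open at 1.5 to 1.75; stiff hinge on the box's far (+x) top edge, it stays where left.
- box_lid_hinge (a point): middle of the lid's hinge line, on the far top edge of the box.
- box_lid_handle (a point): outer end of the knob on top of the lid: 105 mm from the hinge line, in the middle of the lid's width, 35 mm above its top face; knob about 30 mm across. The lid itself is 135 x 150 x 6 mm, its free edge 135 mm from the hinge.
- case_green: snap-shut sample case: white plastic box with a green lid and a paper label on top, 64 x 32 x 30 mm (along its x, y, z), 60 g; origin at the centre of its underside, z up. One of up to three; absent in some starts. Starts lying flat on the desk to the right of the press.
- case_orange: snap-shut sample case: white plastic box with an orange lid and a paper label on top, 64 x 32 x 30 mm (along its x, y, z), 60 g; origin at the centre of its underside, z up. One of up to three; absent in some starts. Starts lying flat on the desk to the right of the press.
- case_blue: snap-shut sample case: white plastic box with a blue lid and a paper label on top, 64 x 32 x 30 mm (along its x, y, z), 60 g; origin at the centre of its underside, z up. One of up to three; absent in some starts. Starts lying flat on the desk to the right of the press.
- paste_jar: black paste jar with a cream lid, 61 mm across, 50 mm high, behind the box, to its left; to be left alone. Origin at the centre of its underside.
- stapler: red and black stapler, 34 x 131 x 46 mm, on the desk to the right of the cases; to be left alone. Origin at the centre of its underside.
- tag_roll: white roll of tags, 65 x 63 x 30 mm, behind the press; to be left alone. Origin at the centre of its underside.
There are look-alikes about, which are no part of the job. What is shaped like the case_green but black or yellow is not meant.

How it is judged:
On the way, in this order (a step that is already met when the one before it is completed fails the run):
1. all cases flat in the tray and the tray fully home (x of case_green in the frame of tray_in between -0.02 and 0.02 m and y of case_green in the frame of tray_in between -0.055 and 0.055 m and z of case_green in the frame of tray_in between -0.006 and 0.006 m and angle between each of case_green, case_orange, case_blue's own z axis and vertical below 0.2 rad and x of case_orange in the frame of tray_in between -0.02 and 0.02 m and y of case_orange in the frame of tray_in between -0.055 and 0.055 m and z of case_orange in the frame of tray_in between -0.006 and 0.006 m and x of case_blue in the frame of tray_in between -0.02 and 0.02 m and y of case_blue in the frame of tray_in between -0.055 and 0.055 m and z of case_blue in the frame of tray_in between -0.006 and 0.006 m and value of joint tray below 0.005 m), for 0.2 s.
2. lever all the way down, the pad bearing on every case, the tray home (all of step 1 and value of joint lever above 0.93 rad and contact force between each of case_green, case_orange, case_blue and pad above 0.7 N), for 0.2 s.
3. lever back up at rest (value of joint lever below 0.1 rad), for 0.2 s.
4. all cases flat in the box (x of case_green in the frame of box_in between -0.048 and 0.048 m and y of case_green in the frame of box_in between -0.062 and 0.062 m and z of case_green in the frame of box_in between -0.006 and 0.006 m and angle between each of case_green, case_orange, case_blue's own z axis and vertical below 0.2 rad and x of case_orange in the frame of box_in between -0.048 and 0.048 m and y of case_orange in the frame of box_in between -0.062 and 0.062 m and z of case_orange in the frame of box_in between -0.006 and 0.006 m and x of case_blue in the frame of box_in between -0.048 and 0.048 m and y of case_blue in the frame of box_in between -0.062 and 0.062 m and z of case_blue in the frame of box_in between -0.006 and 0.006 m), for 0.2 s.
At the end, for the whole second after the job is handed in: every case lies flat (within 0.2 rad) and lid up on the floor of the box, the box's lid is closed (below 0.06 rad), the tray is home (within 5 mm), the lever is up (below 0.1 rad), all at rest (all of step 4 and value of joint tray below 0.005 m and value of joint box_lid below 0.06 rad and value of joint lever below 0.1 rad and linear speed of each of case_green, case_orange, case_blue below 0.02 m/s); the robot touches nothing.
It fails at once if the lever flies back (faster than 2 rad/s while more than 0.25 rad from rest) (value of joint lever above 0.25 rad and velocity of joint lever below -2 rad/s).
It fails at once if the paste jar is moved by more than 3 cm (distance of paste_jar from where it was at the start of the episode above 0.03 m).
It fails at once if the stapler is moved by more than 3 cm (distance of stapler from where it was at the start of the episode above 0.03 m).
It fails at once if the tag roll is moved by more than 3 cm (distance of tag_roll from where it was at the start of the episode above 0.03 m).
Of case_green, case_orange, case_blue only 2 to 3 are there at a start; the rules pass over those that are not, and their reading is None.
At some moment in a run one of case_green, case_orange, case_blue may be knocked a few centimetres aside while the robot is not near it.
It also fails if it takes over 210 s, if anything falls off the work surface, if the arm or the gripper's body presses on something with over 40 N, if the wrist force passes 120 N, or if a joint passes its speed limit or range.

## Working session

There is one attempt and no reset: what is moved stays moved. The work goes in short steps, Python scripts to look and compute and a tool call to move; the robot and the scene stay as the last step left them, time stands still between calls to the robot, and variables do not carry over. Pictures are saved under pics/ and viewed, at most 14 in all, crops included, and the job is handed in when it is done.

Besides the shell and the picture viewer there is one more tool, called by a JSON object that holds its "api" and its "payload". arm_command: Moves the arm, as the interface text tells. Its arguments: {"type":"object","properties":{"dp":{"type":"array"},"turn":{"type":"array"},"jaw":{"type":"array"}},"required":["dp","turn","jaw"]}

```bash
mkdir -p pics; cat > h.py <<'E'
from bench import *
import numpy as np, cv2
from scipy.spatial.transform import Rotation as Ro
def shot(n,f):
    o=get_obs(); im=camera(n); cv2.imwrite('pics/'+f+'.png',im); np.save(f+'.npy',np.array(list(o['eef_pos'])+list(o['eef_rot']))); return im
def cam(n,pose=None):
    c=get_calibration(n); K=np.array(c['camera_matrix'])
    if n!='wrist':
        R=np.array(c['R']);t=np.array(c['t']); return K,R.T,-R.T@t   # cam->world
    M=np.array(c['mount']); q=pose[3:]; W=Ro.from_quat([q[1],q[2],q[3],q[0]]).as_matrix()
    return K,W@M[:3,:3],W@M[:3,3]+pose[:3]
def ray(n,px,pose=None):
    K,R,c=cam(n,pose); d=R@np.linalg.inv(K)@np.array([px[0],px[1],1.]); return c,d/np.linalg.norm(d)
def onz(n,px,z,pose=None):
    c,d=ray(n,px,pose); return c+d*(z-c[2])/d[2]
def tri(rays):
    A=0;b=0
    for c,d in rays:
        P=np.eye(3)-np.outer(d,d);A=A+P;b=b+P@c
    X=np.linalg.solve(A,b); return X,[np.linalg.norm((np.eye(3)-np.outer(d,d))@(X-c)) for c,d in rays]
def proj(n,X,pose=None):
    K,R,c=cam(n,pose); p=K@(R.T@(np.array(X)-c)); return p[:2]/p[2]
E
python3 - <<'E'
from h import *
for n in('top','side'): shot(n,n+'0')
o=get_obs();print(o)
for n in('top','side'):
    K,R,c=cam(n);print(n,c,R[:,2],K[0,0])
print(get_calibration('wrist'))
E
```

```text
{'time_s': 0.1, 'q': array([-1.54833631e+00,  1.81474701e-01,  1.60786391e+00, -1.76137760e-06,
        1.35382554e+00, -2.06331466e-01]), 'dq': array([ 2.06669922e-04,  3.00640805e-05, -2.34006116e-03,  1.64952555e-03,
        3.83345708e-04, -1.04342356e-03]), 'joint_efforts': array([ 2.74073609e-04, -4.45876336e+01, -3.52238774e+01, -2.98051527e-04,
        4.11949412e-03,  1.14955819e-05]), 'eef_pos': array([ 0.13039819, -0.55952331,  0.23049109]), 'eef_rot': array([-7.82510414e-04,  9.93463611e-01,  1.14146555e-01,  7.12804959e-05]), 'wrist_force': array([0.03557384, 0.33810874, 0.49438722]), 'torque': array([ 0.01114043,  0.03312187, -0.01513235]), 'grasp_force': 0.0, 'opening': 1.0005827816225679}
top [ 0.28533596 -0.0407694   1.66639821] [ 0.16486133  0.00527739 -0.98630264] 468.44907708357147
side [ 0.24694536 -0.68754047  1.29378435] [ 0.21527161  0.50469447 -0.83602729] 410.6552753613353
{'camera_matrix': array([[361.08320893,   0.        , 277.64856925],
       [  0.        , 361.08320893, 214.39184849],
       [  0.        ,   0.        ,   1.        ]]), 'mount': array([[ 6.50430687e-04, -9.56613346e-01, -2.91359714e-01,
         7.39162565e-02],
       [ 9.99998743e-01,  2.00954979e-04,  1.57260470e-03,
        -7.02931921e-04],
       [-1.44582446e-03, -2.91360370e-01,  9.56612275e-01,
        -1.42274545e-01],
       [ 0.00000000e+00,  0.00000000e+00,  0.00000000e+00,
         1.00000000e+00]])}
```

View pics/top0.png

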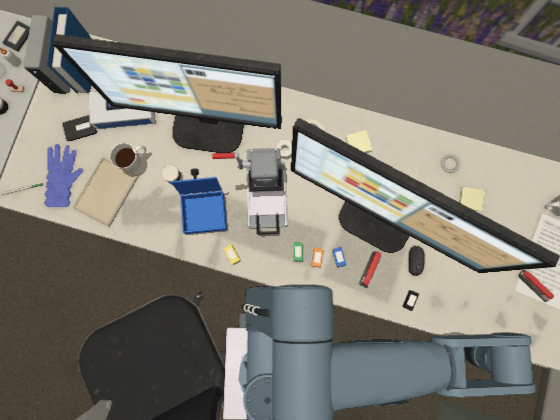

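View pics/side0.png

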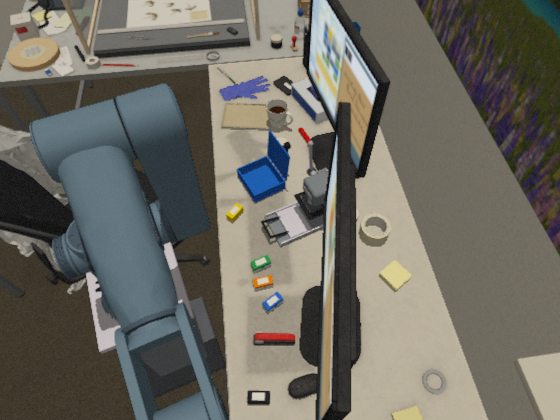

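Top: green case ~(298,252), orange ~(317,257), blue ~(339,257); press ~(265,190) with tray out, handle ~(265,228); lever red bar ~(222,156); box ~(203,212), lid open. Yellow (232,254) and black (411,300) are decoys. Side: cases at (261,263), (263,282), (273,302).

```bash
cat >> h.py <<'E'
HS={'green':((50,90,40),(85,255,255)),'orange':((8,150,120),(18,255,255)),'blue':((100,120,100),(116,255,255)),'red':((0,150,90),(7,255,255)),'red2':((172,150,90),(180,255,255))}
def blobs(im,c,amin=20,roi=None):
    h=cv2.cvtColor(im,cv2.COLOR_BGR2HSV); m=cv2.inRange(h,*HS[c])
    if c=='red': m|=cv2.inRange(h,*HS['red2'])
    if roi: z=np.zeros_like(m); x0,y0,x1,y1=roi; z[y0:y1,x0:x1]=m[y0:y1,x0:x1]; m=z
    m=cv2.morphologyEx(m,cv2.MORPH_CLOSE,np.ones((7,7)))
    cs=cv2.findContours(m,cv2.RETR_EXTERNAL,cv2.CHAIN_APPROX_NONE)[0]
    return sorted([(cv2.contourArea(k),cv2.minAreaRect(k)) for k in cs if cv2.contourArea(k)>amin],key=lambda a:-a[0])
E
python3 - <<'E'
from h import *
t=cv2.imread('pics/top0.png');s=cv2.imread('pics/side0.png')
for c in('green','orange','blue'):
    a=blobs(t,c,20,(280,230,360,275)); b=blobs(s,c,20,(245,250,290,315))
    print(c,a,b)
    if a and b: print(tri([ray('top',a[0][1][0]),ray('side',b[0][1][0])]), onz('top',a[0][1][0],.03))
a=blobs(t,'red',20,(205,145,245,170));b=blobs(s,'red',10,(290,120,320,150));print(a,b,tri([ray('top',a[0][1][0]),ray('side',b[0][1][0])]))
for n,p,z in (('handle',(265,228),.035),('trayL',(247,222),.02),('boxfl',(183,233),.046),('boxfr',(226,230),.046),('boxbl',(179,196),.046),('boxbr',(222,192),.046),('headfl',(252,181),.19),('headfr',(283,181),.19),('headbl',(251,150),.19),('headbr',(281,150),.19),('jar',(171,172),.05)): print(n,onz('top',p,z))
v=cv2.resize(t[130:280,150:400],None,fx=3.2,fy=3.2,interpolation=cv2.INTER_CUBIC);cv2.imwrite('pics/c1.png',v)
E
```

```text
green [(39.5, ((298.0, 251.5), (17.0, 8.0), 90.0))] [(146.5, ((260.5517272949219, 262.6206970214844), (9.979290962219238, 18.64551544189453), 66.80140686035156))]
(array([ 0.41509601, -0.08442825,  0.02183426]), [np.float64(0.0008736069434384488), np.float64(0.0008736069434384807)]) [ 0.41531907 -0.08430296  0.03      ]
orange [(35.0, ((317.7599792480469, 254.17999267578125), (8.061017036437988, 10.60660171508789), 8.130102157592773))] [(161.0, ((262.5882263183594, 281.64703369140625), (10.629592895507812, 19.089879989624023), 77.47119140625))]
(array([ 0.40145272, -0.15319858,  0.02349862]), [np.float64(0.006408145569916397), np.float64(0.006408145569916421)]) [ 0.40737035 -0.15333244  0.03      ]
blue [(74.0, ((338.71697998046875, 256.5094299316406), (17.856870651245117, 8.516353607177734), 74.05460357666016))] [(169.5, ((272.3999938964844, 301.20001220703125), (10.400001525878906, 19.600004196166992), 53.130104064941406))]
(array([ 0.40066039, -0.22739008,  0.02040632]), [np.float64(0.0007588772602953), np.float64(0.000758877260295385)]) [ 0.40074043 -0.22638746  0.03      ]
[(84.5, ((223.5, 155.5), (5.0, 21.0), 90.0))] [(59.0, ((303.9797058105469, 134.37164306640625), (16.15842056274414, 4.649905681610107), 54.462318420410156))] (array([0.67298316, 0.15022064, 0.31480288]), [np.float64(0.001518071583256579), np.float64(0.0015180715832565385)])
handle [0.49499418 0.03287638 0.035     ]
trayL [0.51709281 0.09801635 0.02      ]
boxfl [0.47032216 0.31730055 0.046     ]
boxfr [0.48383556 0.16804635 0.046     ]
boxbl [0.60118646 0.33874157 0.046     ]
boxbr [0.61859785 0.18767133 0.046     ]
headfl [0.627154   0.07198856 0.19      ]
headfr [ 0.62914274 -0.02812441  0.19      ]
headbl [0.73081454 0.07852712 0.19      ]
headbr [ 0.73274747 -0.01945397  0.19      ]
jar [0.68657465 0.37117449 0.05      ]
```

View pics/c1.png

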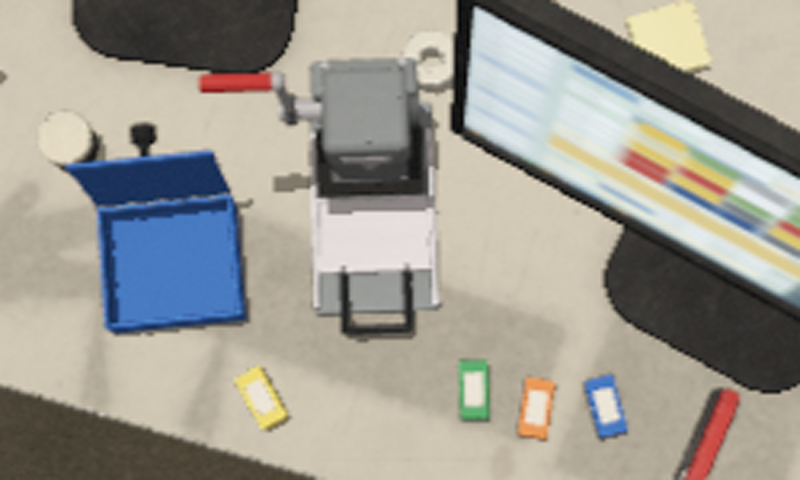

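{"api": "arm_command", "payload": {"dp": [[0.5,-0.54,-0.2],[0.5,-0.54,-0.2],[0.5,-0.54,-0.2],[0.5,-0.54,-0.2],[0.5,-0.54,-0.2]], "turn": [[0,0,-0.85],[0,0,-0.85],[0,0,-0.85],[0,0,-0.85],[0,0,-0.85]], "jaw": [1,1,1,1,1]}}

```text
time_s: 0.72
eef_pos: [0.2216, -0.4002, 0.2813]
eef_rot: [0.0, 0.944, 0.331, -0.0]
wrist_force: [-0.4, -0.2, 0.0]
opening: 0.999
grasp_force: 0.0
```

{"api": "arm_command", "payload": {"dp": [[0.575,-0.21,-0.1],[0.575,-0.21,-0.1],[0.575,-0.21,-0.1],[0.575,-0.21,-0.1],[0.575,-0.21,-0.1]], "turn": [[0,0,-0.85],[0,0,-0.85],[0,0,-0.85],[0,0,-0.85],[0,0,-0.85]], "jaw": [1,1,1,1,1]}}

```text
time_s: 1.35
eef_pos: [0.3006, -0.2706, 0.3057]
eef_rot: [-0.0, 0.848, 0.53, -0.0]
wrist_force: [-0.1, -0.4, -0.5]
opening: 1.003
grasp_force: 0.0
```

{"api": "arm_command", "payload": {"dp": [[0.54,0,0],[0.54,0,0],[0.54,0,0],[0.54,0,0],[0.54,0,0]], "turn": [[0,0,-0.86],[0,0,-0.86],[0,0,-0.86],[0,0,-0.86],[0,0,-0.86]], "jaw": [1,1,1,1,1]}}

```text
time_s: 1.98
eef_pos: [0.3597, -0.1494, 0.3059]
eef_rot: [-0.0, 0.709, 0.705, -0.0]
wrist_force: [0.7, -0.1, -0.3]
opening: 1.0
grasp_force: 0.0
```

```bash
python3 -c "
from h import *
shot('wrist','w1')"
```

{"api": "arm_command", "payload": {"dp": [[0.4,0.2,0],[0.6,0.3,0],[0.6,0.3,0],[0.6,0.3,0],[0.6,0.3,0]], "turn": [[0,0,0],[0,0,0],[0,0,0],[0,0,0],[0,0,0]], "jaw": [1,1,1,1,1]}}

```text
time_s: 2.65
eef_pos: [0.4351, 0.0007, 0.306]
eef_rot: [-0.0, 0.708, 0.706, -0.0]
wrist_force: [1.5, 0.3, -0.0]
opening: 1.001
grasp_force: 0.0
```

```bash
python3 -c "
from h import *
shot('wrist','w2')
v=np.hstack([cv2.imread('pics/w1.png'),cv2.imread('pics/w2.png')]);cv2.imwrite('pics/v12.png',cv2.resize(v,(800,300),interpolation=cv2.INTER_AREA))"
```

```text
(no output)
```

View pics/v12.png

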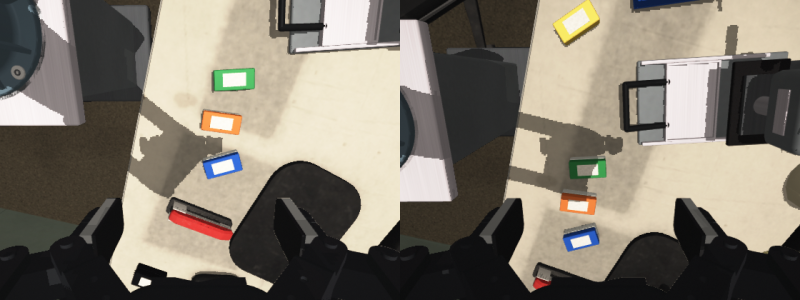

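```bash
python3 - <<'E'
from h import *
P={k:np.load(k+'.npy') for k in('w1','w2')}; I={k:cv2.imread('pics/%s.png'%k) for k in P}
roi={'w1':(270,80,365,265),'w2':(215,210,300,360)}
for c in('green','orange','blue'):
    r=[];yaws=[]
    for k in P:
        b=blobs(I[k],c,150,roi[k]); (ctr)=b[0][1][0]; r.append(ray('wrist',ctr,P[k]))
        bx=cv2.boxPoints(b[0][1]); w=[onz('wrist',p,.03,P[k]) for p in bx]; e=[w[1]-w[0],w[2]-w[1]]; l=max(e,key=np.linalg.norm); 
        yaws.append((round(np.degrees(np.arctan2(l[1],l[0]))%180,1),[round(float(np.linalg.norm(v)),3) for v in e],onz('wrist',ctr,.03,P[k]).round(4)))
    X,d=tri(r); print(c,X.round(4),np.round(d,4),yaws)
v=I['w2'][40:240,290:560]; cv2.imwrite('pics/v2.png',cv2.resize(v,None,fx=2.9,fy=2.9,interpolation=cv2.INTER_CUBIC))
E
```

```text
green [ 0.4154 -0.0825  0.0248] [0.0005 0.0005] [(np.float64(2.7), [0.064, 0.032], array([ 0.4152, -0.0827,  0.03  ])), (np.float64(2.7), [0.063, 0.034], array([ 0.4151, -0.0803,  0.03  ]))]
orange [ 0.3969 -0.1506  0.0251] [0. 0.] [(np.float64(172.0), [0.032, 0.063], array([ 0.3965, -0.1497,  0.03  ])), (np.float64(172.2), [0.036, 0.063], array([ 0.3973, -0.148 ,  0.03  ]))]
blue [ 0.4004 -0.2243  0.0316] [0.0007 0.0007] [(np.float64(15.8), [0.063, 0.034], array([ 0.3999, -0.2245,  0.03  ])), (np.float64(15.9), [0.065, 0.032], array([ 0.4009, -0.2259,  0.03  ]))]
```

View pics/v2.png

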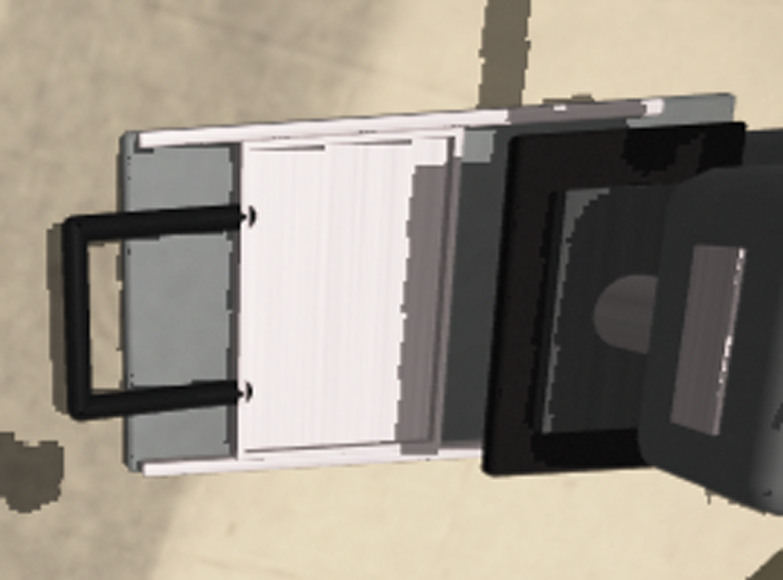

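```bash
python3 - <<'E'
from h import *
P=np.load('w2.npy')
f=lambda x,y:(290+x/2.9,40+y/2.9)
for n,p,z in (('hL',(75,222),.035),('hR',(82,410),.035),('hC',(78,315),.035),('tfl',(243,143),.025),('tfr',(240,458),.025),('tbl',(456,128),.025),('tbr',(440,452),.025),('bfl',(122,133),.012),('bfr',(128,470),.012),('bbl',(735,95),.012),('padfl',(510,135),.088),('padfr',(485,473),.088)):
    print(n,onz('wrist',f(*p),z,P).round(4))
print(tri([ray('wrist',f(78,315),P),ray('top',(267.8,232.5))]))
E
```

```text
hL [0.477 0.062 0.035]
hR [ 0.4819 -0.0109  0.035 ]
hC [0.4792 0.0269 0.035 ]
tfl [0.5414 0.0906 0.025 ]
tfr [ 0.5495 -0.0336  0.025 ]
tbl [0.622  0.0958 0.025 ]
tbr [ 0.6326 -0.0312  0.025 ]
bfl [0.4968 0.0949 0.012 ]
bfr [ 0.5051 -0.0421  0.012 ]
bbl [0.7346 0.1083 0.012 ]
padfl [0.612  0.0906 0.088 ]
padfr [ 0.6202 -0.023   0.088 ]
(array([0.48224257, 0.02368781, 0.00841442]), [np.float64(0.00022613940468075018), np.float64(0.00022613940468076797)])
```

{"api": "arm_command", "payload": {"dp": [[0.1,0.18,0.4],[0.1,0.18,0.82],[0.1,0.18,0.82],[0.1,0.18,0.82],[0.1,0.18,0.82]], "turn": [[0,0,-0.12],[0,0,-0.12],[0,0,-0.12],[0,0,-0.12],[0,0,-0.12]], "jaw": [0.5,0.5,0.5,0.5,0.5]}}

```text
time_s: 3.32
eef_pos: [0.4785, 0.0256, 0.0993]
eef_rot: [-0.002, 0.686, 0.728, -0.001]
wrist_force: [-0.5, 0.2, 0.4]
opening: 0.497
grasp_force: 0.0
```

```bash
cat >> h.py <<'E'
O=np.array([.655,.0355]); yw=np.radians(3.4); ex=np.array([np.cos(yw),np.sin(yw)]); ey=np.array([-ex[1],ex[0]])
def uv(p): d=np.array(p[:2])-O; return np.array([d@ex,d@ey])
def pose():
    o=get_obs(); q=o['eef_rot']; R=Ro.from_quat([q[1],q[2],q[3],q[0]]).as_matrix()
    return np.array(o['eef_pos']),R
def togo(world):
    p,R=pose(); return (R.T@(np.array(world)-p)/.25).round(3), 'yaw',round(float(np.degrees(np.arctan2(R[1,0],R[0,0]))),2),'tcp',p.round(4),'uv',uv(p).round(4)
E
python3 - <<'E'
from h import *
shot('wrist','w3');p,R=pose();print(togo([.4795,.0265,.02]))
E
```

```text
(array([ 0.004, -0.001,  0.325]), 'yaw', 93.38, 'tcp', array([0.4799, 0.0255, 0.1012]), 'uv', array([-0.1753,  0.0004]))
```

View pics/w3.png

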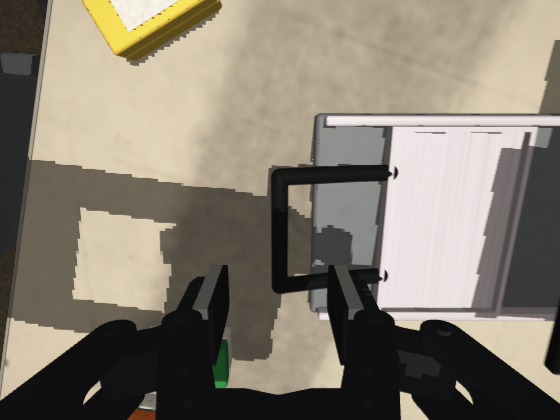

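Fingers (cols ~215 / ~340) straddle the handle bar (col ~280, rows 178–285); descend and grip.

{"api": "arm_command", "payload": {"dp": [[0,0,0.2],[0,0,0.32],[0,0,0.32],[0,0,0.32],[0,0,0.32]], "turn": [[0,0,0],[0,0,0],[0,0,0],[0,0,0],[0,0,0]], "jaw": [0.5,0.5,0.5,0.3,0]}}

```text
time_s: 4.0
eef_pos: [0.482, 0.0263, 0.0234]
eef_rot: [0.002, 0.685, 0.728, 0.001]
wrist_force: [1.8, -1.2, 7.7]
opening: 0.102
grasp_force: 27.1
```

{"api": "arm_command", "payload": {"dp": [[0,0,0],[0,0,0],[0,0,0],[0,0,0],[0,0,0]], "turn": [[0,0,0],[0,0,0],[0,0,0],[0,0,0],[0,0,0]], "jaw": [0,0,0,0,0]}}

```text
time_s: 4.62
eef_pos: [0.4822, 0.0263, 0.0235]
eef_rot: [0.002, 0.685, 0.728, 0.001]
wrist_force: [-2.0, -0.6, 7.6]
opening: 0.09
grasp_force: 58.7
```

{"api": "arm_command", "payload": {"dp": [[0,-0.05,0],[0,-0.1,0],[0,-0.14,0],[0,-0.17,0],[0,-0.17,0]], "turn": [[0,0,0],[0,0,0],[0,0,0],[0,0,0],[0,0,0]], "jaw": [0,0,0,0,0]}}

```text
time_s: 5.25
eef_pos: [0.4392, 0.0238, 0.0234]
eef_rot: [0.002, 0.685, 0.728, 0.001]
wrist_force: [-1.1, 0.5, 11.8]
opening: 0.092
grasp_force: 60.9
```

{"api": "arm_command", "payload": {"dp": [[0,-0.01,-0.01],[0,-0.02,-0.02],[0,-0.02,-0.02]], "turn": [[0,0,0],[0,0,0],[0,0,0]], "jaw": [0,0,0]}}

```text
time_s: 5.62
eef_pos: [0.4378, 0.0237, 0.0261]
eef_rot: [0.005, 0.686, 0.728, 0.004]
wrist_force: [27.7, 3.5, -41.8]
opening: 0.087
grasp_force: 57.7
```

```bash
python3 - <<'E'
from h import *
print(get_obs()['wrist_force'],togo([.4374,.0226,.15]))
E
```

```text
[ 27.66456739   3.48471709 -41.78469946] (array([-0.005,  0.005, -0.496]), 'yaw', 93.4, 'tcp', array([0.4378, 0.0237, 0.0261]), 'uv', array([-0.2175,  0.0011]))
```

{"api": "arm_command", "payload": {"dp": [[0,0.01,0],[0,0.01,0],[0,0.01,-0.1],[0,0.01,-0.4],[0,0.01,-0.5]], "turn": [[0,0,0],[0,0,0],[0,0,0],[0,0,0],[0,0,0]], "jaw": [0.4,0.4,0.4,0.5,0.8]}}

```text
time_s: 6.25
eef_pos: [0.4357, 0.0239, 0.1541]
eef_rot: [0.001, 0.685, 0.729, 0.001]
wrist_force: [0.5, -0.3, 0.8]
opening: 0.697
grasp_force: 0.0
```

{"api": "arm_command", "payload": {"dp": [[-0.3,-0.08,0],[-0.42,-0.115,0],[-0.42,-0.115,0],[-0.42,-0.115,0],[-0.42,-0.115,0]], "turn": [[0,0,0],[0,0,0],[0,0,0],[0,0,0],[0,0,0]], "jaw": [1,1,1,1,1]}}

```text
time_s: 6.88
eef_pos: [0.413, -0.0815, 0.1512]
eef_rot: [-0.0, 0.685, 0.729, 0.0]
wrist_force: [-0.1, -0.4, 0.4]
opening: 1.003
grasp_force: 0.0
```

```bash
python3 - <<'E'
from h import *
shot('wrist','w4')
p=np.load('w4.npy');im=cv2.imread('pics/w4.png')
P2=np.load('w2.npy')
print(togo([.4153,-.082,.008]))
for c in('green','orange'):
    for b in blobs(im,c,200): print(c,b,onz('wrist',b[1][0],.03,p).round(4))
E
```

```text
(array([-0.003,  0.009,  0.573]), 'yaw', 93.6, 'tcp', array([ 0.4131, -0.0815,  0.1512]), 'uv', array([-0.2484, -0.1025]))
green (3418.5, ((281.30975341796875, 206.17672729492188), (83.20858764648438, 42.71353530883789), 0.8951737284660339)) [ 0.4153 -0.0805  0.03  ]
orange (2441.0, ((254.10812377929688, 284.8513488769531), (77.1031265258789, 39.45575714111328), 9.462322235107422)) [ 0.3977 -0.148   0.03  ]
```

View pics/w4.png

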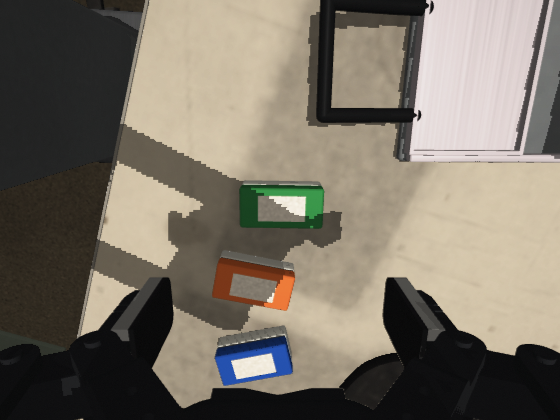

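Green lid at (281,206) agrees with the estimate; tray is fully out. Descend and grip.

{"api": "arm_command", "payload": {"dp": [[0,0.01,0.25],[0,0.01,0.45],[0,0.01,0.57],[0,0.01,0.57],[0,0.01,0.57]], "turn": [[0,0,0.02],[0,0,0.02],[0,0,0.02],[0,0,0.02],[0,0,0.02]], "jaw": [1,1,1,1,1]}}

```text
time_s: 7.55
eef_pos: [0.4165, -0.0823, 0.0098]
eef_rot: [0.001, 0.689, 0.725, 0.0]
wrist_force: [0.5, -0.5, -0.3]
opening: 0.999
grasp_force: 0.0
```

{"api": "arm_command", "payload": {"dp": [[0,0,0],[0,0,0],[0,0,0],[0,0,0]], "turn": [[0,0,0],[0,0,0],[0,0,0],[0,0,0]], "jaw": [0.6,0.6,0.6,0.6]}}

```text
time_s: 8.05
eef_pos: [0.4171, -0.0829, 0.0107]
eef_rot: [0.001, 0.689, 0.725, 0.001]
wrist_force: [-1.4, 2.1, 9.7]
opening: 0.736
grasp_force: 65.3
```

{"api": "arm_command", "payload": {"dp": [[0,0,-0.1],[0,0,-0.3],[0,0,-0.4],[0,0,-0.4],[0,0,-0.4]], "turn": [[0,0,0],[0,0,0],[0,0,0],[0,0,0],[0,0,0]], "jaw": [0.6,0.6,0.6,0.6,0.6]}}

```text
time_s: 8.68
eef_pos: [0.4153, -0.0822, 0.1085]
eef_rot: [-0.0, 0.689, 0.725, -0.0]
wrist_force: [0.2, -0.8, -0.1]
opening: 0.731
grasp_force: 66.6
```

```bash
python3 - <<'E'
from h import *
print(get_obs()['opening'])
for v in(-.038,0,.038):
    w=O+(-.106)*ex+v*ey; print(v,w,togo([*w,.06]))
E
```

```text
0.7308889449717879
-0.038 [ 0.55144022 -0.00871959] (array([0.266, 0.559, 0.194]), 'yaw', 92.91, 'tcp', array([ 0.4153, -0.0822,  0.1085]), 'uv', array([-0.2463, -0.1033]))
0 [0.54918658 0.02921352] (array([0.418, 0.558, 0.194]), 'yaw', 92.91, 'tcp', array([ 0.4153, -0.0822,  0.1085]), 'uv', array([-0.2463, -0.1033]))
0.038 [0.54693294 0.06714664] (array([0.57 , 0.556, 0.194]), 'yaw', 92.91, 'tcp', array([ 0.4153, -0.0822,  0.1085]), 'uv', array([-0.2463, -0.1033]))
```

{"api": "arm_command", "payload": {"dp": [[0.1,0.2,0],[0.266,0.45,0],[0.266,0.55,0.1],[0.266,0.55,0.15],[0.266,0.55,0.15]], "turn": [[0,0,-0.02],[0,0,-0.02],[0,0,-0.02],[0,0,-0.02],[0,0,-0.02]], "jaw": [0.6,0.6,0.6,0.6,0.6]}}

```text
time_s: 9.3
eef_pos: [0.5469, -0.0085, 0.0685]
eef_rot: [-0.003, 0.685, 0.728, -0.002]
wrist_force: [-0.6, -0.6, -1.2]
opening: 0.735
grasp_force: 66.5
```

```bash
python3 - <<'E'
from h import *
shot('wrist','w5')
w=O+(-.108)*ex-.038*ey; print(togo([*w,.03]))
E
```

```text
(array([-0.   ,  0.008,  0.159]), 'yaw', 93.49, 'tcp', array([ 0.5476, -0.0089,  0.0698]), 'uv', array([-0.1098, -0.038 ]))
```

View pics/w5.png

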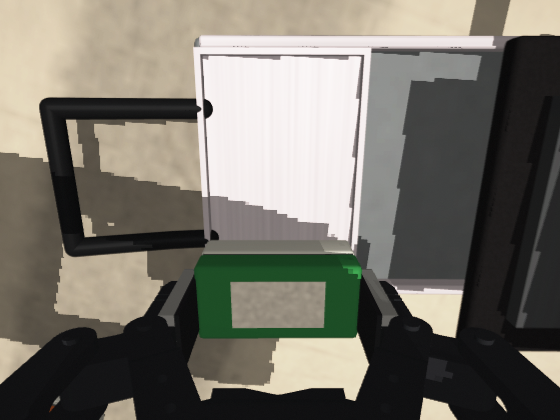

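Green is level between the fingers above the tray's right third (tray lips at cols ~203 and ~365). Lower.

{"api": "arm_command", "payload": {"dp": [[0,0.006,0.08],[0,0.006,0.12],[0,0.006,0.15],[0,0.006,0.155],[0,0.006,0.155]], "turn": [[0,0,0],[0,0,0],[0,0,0],[0,0,0],[0,0,0]], "jaw": [0.6,0.6,0.6,0.6,0.6]}}

```text
time_s: 9.98
eef_pos: [0.5513, -0.009, 0.0329]
eef_rot: [0.0, 0.685, 0.728, 0.0]
wrist_force: [-0.1, 0.7, -0.4]
opening: 0.73
grasp_force: 66.5
```

{"api": "arm_command", "payload": {"dp": [[0,-0.005,0.012],[0,-0.005,0.018],[0,-0.005,0.018],[0,-0.005,0.018]], "turn": [[0,0,0],[0,0,0],[0,0,0],[0,0,0]], "jaw": [0.6,0.6,0.6,0.6]}}

```text
time_s: 10.48
eef_pos: [0.5514, -0.009, 0.0297]
eef_rot: [0.001, 0.685, 0.728, 0.001]
wrist_force: [-0.3, 1.1, 8.2]
opening: 0.726
grasp_force: 67.5
```

{"api": "arm_command", "payload": {"dp": [[0,0,0],[0,0,0],[0,0,-0.1],[0,0,-0.25],[0,0,-0.36]], "turn": [[0,0,0],[0,0,0],[0,0,0],[0,0,0],[0,0,0]], "jaw": [0.83,0.83,0.83,0.83,0.83]}}

```text
time_s: 11.1
eef_pos: [0.55, -0.009, 0.1192]
eef_rot: [0.0, 0.685, 0.728, 0.0]
wrist_force: [1.2, 0.6, -0.4]
opening: 0.833
grasp_force: 0.0
```

```bash
python3 - <<'E'
from h import *
print(togo([.397,-.149,.12]))
E
```

```text
(array([-0.521, -0.645, -0.003]), 'yaw', 93.51, 'tcp', array([ 0.55  , -0.009 ,  0.1192]), 'uv', array([-0.1075, -0.0382]))
```

{"api": "arm_command", "payload": {"dp": [[-0.2,-0.2,-0.05],[-0.4,-0.45,-0.05],[-0.52,-0.645,0],[-0.52,-0.645,0],[-0.52,-0.645,0]], "turn": [[0,0,0.38],[0,0,0.38],[0,0,0.38],[0,0,0.38],[0,0,0.38]], "jaw": [0.9,1,1,1,1]}}

```text
time_s: 11.72
eef_pos: [0.3958, -0.1492, 0.1178]
eef_rot: [-0.0, 0.755, 0.656, -0.0]
wrist_force: [-0.2, -0.1, -0.0]
opening: 1.001
grasp_force: 0.0
```

```bash
python3 - <<'E'
from h import *
im=shot('wrist','w6');p=np.load('w6.npy')
print(togo([.397,-.149,.0085]))
for c in('green','orange','blue'):
    for b in blobs(im,c,200): print(c,b,onz('wrist',b[1][0],.03,p).round(4),onz('wrist',b[1][0],.049,p).round(4))
E
```

```text
(array([-0.   ,  0.001,  0.438]), 'yaw', 82.0, 'tcp', array([ 0.3968, -0.1489,  0.1181]), 'uv', array([-0.2687, -0.1687]))
orange (3869.5, ((281.5, 220.0), (44.0, 93.0), 90.0)) [ 0.3979 -0.149   0.03  ] [ 0.3986 -0.1429  0.049 ]
blue (1086.0, ((302.54638671875, 317.0206298828125), (38.4825553894043, 81.84722137451172), 68.96248626708984)) [ 0.403  -0.2248  0.03  ] [ 0.4032 -0.2125  0.049 ]
```

Orange unmoved and aligned. Pick.

{"api": "arm_command", "payload": {"dp": [[0,0.004,0.2],[0,0.004,0.35],[0,0.004,0.435],[0,0.004,0.435],[0,0.004,0.435]], "turn": [[0,0,0],[0,0,0],[0,0,0],[0,0,0],[0,0,0]], "jaw": [1,1,1,1,1]}}

```text
time_s: 12.4
eef_pos: [0.399, -0.1487, 0.01]
eef_rot: [0.001, 0.754, 0.657, 0.0]
wrist_force: [0.1, -0.6, 0.2]
opening: 0.997
grasp_force: 0.0
```

{"api": "arm_command", "payload": {"dp": [[0,0,0],[0,0,0],[0,0,0],[0,0,0]], "turn": [[0,0,0],[0,0,0],[0,0,0],[0,0,0]], "jaw": [0.6,0.6,0.6,0.6]}}

```text
time_s: 12.9
eef_pos: [0.399, -0.1493, 0.0108]
eef_rot: [0.001, 0.754, 0.657, 0.0]
wrist_force: [-0.9, 2.0, 8.3]
opening: 0.733
grasp_force: 65.7
```

{"api": "arm_command", "payload": {"dp": [[0,0,-0.1],[0,0,-0.3],[0,0,-0.4],[0,0,-0.4],[0,0,-0.4]], "turn": [[0,0,0],[0,0,0],[0,0,-0.38],[0,0,-0.38],[0,0,-0.38]], "jaw": [0.6,0.6,0.6,0.6,0.6]}}

```text
time_s: 13.52
eef_pos: [0.3974, -0.1485, 0.1088]
eef_rot: [-0.0, 0.686, 0.728, -0.0]
wrist_force: [0.1, 1.0, -0.6]
opening: 0.731
grasp_force: 66.1
```

```bash
python3 - <<'E'
from h import *
print(get_obs()['opening'])
w=O+(-.108)*ex; print(togo([*w,.07]))
E
```

```text
0.7307810441863593
(array([0.674, 0.64 , 0.155]), 'yaw', 93.36, 'tcp', array([ 0.3974, -0.1485,  0.1088]), 'uv', array([-0.268 , -0.1684]))
```

{"api": "arm_command", "payload": {"dp": [[0.2,0.2,0],[0.45,0.45,0],[0.674,0.635,0],[0.674,0.635,0.1],[0.674,0.635,0.155]], "turn": [[0,0,0],[0,0,0],[0,0,0],[0,0,0],[0,0,0]], "jaw": [0.6,0.6,0.6,0.6,0.6]}}

```text
time_s: 14.15
eef_pos: [0.5455, 0.0319, 0.0675]
eef_rot: [-0.002, 0.685, 0.729, -0.001]
wrist_force: [-0.9, -0.6, -0.6]
opening: 0.728
grasp_force: 66.0
```

{"api": "arm_command", "payload": {"dp": [[0,0,0.05],[0,0,0.1],[0,0,0.14],[0,0,0.17],[0,0,0.17]], "turn": [[0,0,0],[0,0,0],[0,0,0],[0,0,0],[0,0,0]], "jaw": [0.6,0.6,0.6,0.6,0.6]}}

```text
time_s: 14.78
eef_pos: [0.5484, 0.0285, 0.0299]
eef_rot: [0.002, 0.685, 0.728, 0.002]
wrist_force: [1.4, -0.3, 7.1]
opening: 0.734
grasp_force: 66.9
```

{"api": "arm_command", "payload": {"dp": [[0,0,0],[0,0,0],[0,0,-0.1],[0,0,-0.25],[0,0,-0.36]], "turn": [[0,0,0],[0,0,0],[0,0,0],[0,0,0],[0,0,0]], "jaw": [0.83,0.83,0.83,0.83,0.83]}}

```text
time_s: 15.4
eef_pos: [0.5461, 0.0291, 0.1192]
eef_rot: [0.0, 0.685, 0.728, 0.0]
wrist_force: [0.6, -0.6, 0.3]
opening: 0.83
grasp_force: 0.0
```

```bash
python3 - <<'E'
from h import *
print(togo([.4006,-.2248,.12]))
E
```

```text
(array([-0.978, -0.643, -0.003]), 'yaw', 93.5, 'tcp', array([0.5461, 0.0291, 0.1192]), 'uv', array([-0.1091,  0.    ]))
```

{"api": "arm_command", "payload": {"dp": [[-0.2,-0.15,-0.05],[-0.45,-0.3,-0.05],[-0.7,-0.5,0],[-0.9,-0.64,0],[-0.98,-0.64,0]], "turn": [[0,0,0],[0,0,-0.2],[0,0,-0.41],[0,0,-0.41],[0,0,-0.41]], "jaw": [0.9,1,1,1,1]}}

```text
time_s: 16.02
eef_pos: [0.3992, -0.2264, 0.1177]
eef_rot: [-0.0, 0.604, 0.797, -0.0]
wrist_force: [0.9, -0.9, 0.3]
opening: 0.997
grasp_force: 0.0
```

{"api": "arm_command", "payload": {"dp": [[0,0,0]], "turn": [[0,0,0]], "jaw": [1]}}

```text
time_s: 16.15
eef_pos: [0.4002, -0.2279, 0.1181]
eef_rot: [0.0, 0.605, 0.796, -0.0]
wrist_force: [0.5, 1.4, 0.3]
opening: 1.001
grasp_force: 0.0
```

```bash
python3 - <<'E'
from h import *
im=shot('wrist','w7');p=np.load('w7.npy')
print(togo([.4006,-.2248,.0085]))
for b in blobs(im,'blue',200): print(b,onz('wrist',b[1][0],.03,p).round(4))
E
```

```text
(array([0.005, 0.001, 0.438]), 'yaw', 105.6, 'tcp', array([ 0.4006, -0.2262,  0.1179]), 'uv', array([-0.2694, -0.2461]))
(3682.0, ((280.0, 217.0), (44.0, 92.0), 90.0)) [ 0.4008 -0.2251  0.03  ]
```

{"api": "arm_command", "payload": {"dp": [[0.005,0,0.2],[0.005,0,0.35],[0.005,0,0.435],[0.005,0,0.435],[0.005,0,0.435]], "turn": [[0,0,0],[0,0,0],[0,0,0],[0,0,0],[0,0,0]], "jaw": [1,1,1,1,1]}}

```text
time_s: 16.82
eef_pos: [0.4017, -0.2236, 0.01]
eef_rot: [0.0, 0.603, 0.798, -0.0]
wrist_force: [0.1, -0.3, 0.3]
opening: 1.002
grasp_force: 0.0
```

{"api": "arm_command", "payload": {"dp": [[0,0,0],[0,0,0],[0,0,0],[0,0,0]], "turn": [[0,0,0],[0,0,0],[0,0,0],[0,0,0]], "jaw": [0.6,0.6,0.6,0.6]}}

```text
time_s: 17.32
eef_pos: [0.4019, -0.2245, 0.0109]
eef_rot: [0.001, 0.603, 0.798, -0.0]
wrist_force: [-1.0, 1.6, 7.6]
opening: 0.728
grasp_force: 65.7
```

{"api": "arm_command", "payload": {"dp": [[0,0,-0.1],[0,0,-0.3],[0,0,-0.4],[0,0,-0.4],[0,0,-0.4]], "turn": [[0,0,0],[0,0,0],[0,0,0.41],[0,0,0.41],[0,0,0.41]], "jaw": [0.6,0.6,0.6,0.6,0.6]}}

```text
time_s: 17.95
eef_pos: [0.4005, -0.2235, 0.1086]
eef_rot: [-0.0, 0.684, 0.729, 0.0]
wrist_force: [-0.4, 1.1, -1.4]
opening: 0.73
grasp_force: 66.2
```

```bash
python3 - <<'E'
from h import *
print(get_obs()['opening'])
w=O+(-.108)*ex+.038*ey; print(togo([*w,.07]))
E
```

```text
0.7298536889206327
(array([1.123, 0.651, 0.155]), 'yaw', 93.65, 'tcp', array([ 0.4005, -0.2235,  0.1086]), 'uv', array([-0.2694, -0.2435]))
```

{"api": "arm_command", "payload": {"dp": [[0.2,0.1,0],[0.45,0.3,0],[0.7,0.5,0],[0.9,0.5,0],[0.9,0.5,0]], "turn": [[0,0,0.008],[0,0,0.008],[0,0,0.008],[0,0,0.008],[0,0,0.008]], "jaw": [0.6,0.6,0.6,0.6,0.6]}}

```text
time_s: 18.58
eef_pos: [0.5108, 0.0117, 0.1073]
eef_rot: [-0.002, 0.684, 0.729, -0.001]
wrist_force: [-0.6, -0.0, -0.4]
opening: 0.733
grasp_force: 66.2
```

```bash
python3 - <<'E'
from h import *
im=shot('wrist','w8')
w=O+(-.108)*ex+.038*ey; print(togo([*w,.028]))
E
```

```text
(array([0.211, 0.15 , 0.318]), 'yaw', 93.58, 'tcp', array([0.511 , 0.012 , 0.1075]), 'uv', array([-0.1452, -0.0149]))
```

View pics/w8.png

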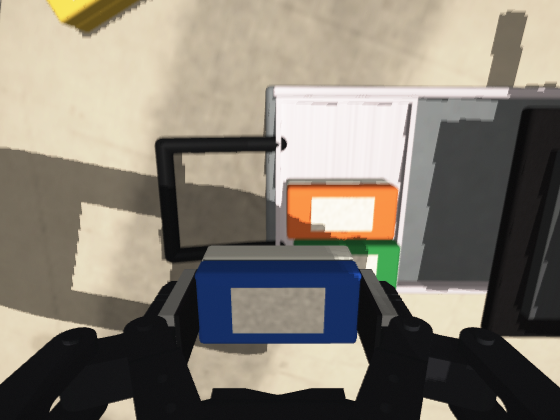

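Orange (342,212) and green lie in the tray with the left third free. Place blue.

{"api": "arm_command", "payload": {"dp": [[0.1,0.1,0],[0.21,0.145,0],[0.21,0.145,0],[0.21,0.145,0.1],[0.21,0.145,0.15]], "turn": [[0,0,0],[0,0,0],[0,0,0],[0,0,0],[0,0,0]], "jaw": [0.6,0.6,0.6,0.6,0.6]}}

```text
time_s: 19.25
eef_pos: [0.5435, 0.0614, 0.0699]
eef_rot: [-0.001, 0.687, 0.727, -0.001]
wrist_force: [0.0, 0.2, -1.5]
opening: 0.732
grasp_force: 66.2
```

{"api": "arm_command", "payload": {"dp": [[0,0,0.05],[0,0,0.1],[0,0,0.14],[0,0,0.17],[0,0,0.17]], "turn": [[0,0,0],[0,0,0],[0,0,0],[0,0,0],[0,0,0]], "jaw": [0.6,0.6,0.6,0.6,0.6]}}

```text
time_s: 19.88
eef_pos: [0.5463, 0.0628, 0.0299]
eef_rot: [0.001, 0.687, 0.727, 0.001]
wrist_force: [1.3, 0.1, 3.1]
opening: 0.732
grasp_force: 66.6
```

{"api": "arm_command", "payload": {"dp": [[0,0,0],[0,0,0],[0,0,-0.1],[0,0,-0.25],[0,0,-0.36]], "turn": [[0,0,0],[0,0,0],[0,0,0],[0,0,0],[0,0,0]], "jaw": [0.83,0.83,0.83,0.83,0.83]}}

```text
time_s: 20.5
eef_pos: [0.5454, 0.0627, 0.1207]
eef_rot: [0.0, 0.687, 0.727, 0.0]
wrist_force: [-0.5, 0.3, 0.5]
opening: 0.83
grasp_force: 0.0
```

```bash
python3 - <<'E'
from h import *
print(togo([*(O-.2175*ex),.024]))
E
```

```text
(array([-0.136, -0.439,  0.386]), 'yaw', 93.27, 'tcp', array([0.5454, 0.0627, 0.1207]), 'uv', array([-0.1078,  0.0337]))
```

{"api": "arm_command", "payload": {"dp": [[-0.136,-0.25,0],[-0.136,-0.44,0],[-0.136,-0.44,0.1],[-0.136,-0.44,0.3],[-0.136,-0.44,0.385]], "turn": [[0,0,0],[0,0,0],[0,0,0],[0,0,0],[0,0,0]], "jaw": [0.5,0.5,0.5,0.5,0.5]}}

```text
time_s: 21.12
eef_pos: [0.4355, 0.0228, 0.0211]
eef_rot: [-0.001, 0.687, 0.727, -0.001]
wrist_force: [-0.5, 0.5, 0.7]
opening: 0.503
grasp_force: 0.0
```

{"api": "arm_command", "payload": {"dp": [[0,0,0],[0,0,0],[0,0,0],[0,0,0],[0,0,0]], "turn": [[0,0,0],[0,0,0],[0,0,0],[0,0,0],[0,0,0]], "jaw": [0,0,0,0,0]}}

```text
time_s: 21.75
eef_pos: [0.4381, 0.0224, 0.0239]
eef_rot: [0.001, 0.687, 0.727, 0.001]
wrist_force: [1.4, 1.2, 2.7]
opening: 0.085
grasp_force: 59.3
```

```bash
python3 - <<'E'
from h import *
im=shot('wrist','w9');cv2.imwrite('pics/w9.png',im)
o=get_obs();print(o['opening'],o['wrist_force'],togo([*(O-.108*ex),.024]))
E
```

```text
0.08446435289355028 [0.84530678 0.03759803 3.79561517] (array([0.002, 0.437, 0.   ]), 'yaw', 93.27, 'tcp', array([0.4381, 0.0224, 0.0239]), 'uv', array([-2.173e-01, -2.000e-04]))
```

View pics/w9.png

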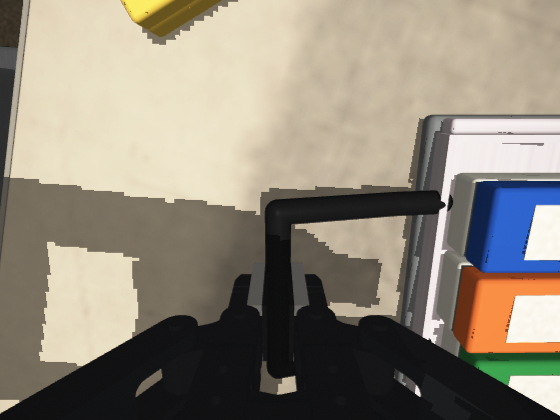

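All three cases lie side by side in the tray, the bar is gripped. Push home gently.

{"api": "arm_command", "payload": {"dp": [[0,0.02,0],[0,0.06,0],[0,0.11,0],[0,0.16,0],[0,0.21,0]], "turn": [[0,0,0],[0,0,0],[0,0,0],[0,0,0],[0,0,0]], "jaw": [0,0,0,0,0]}}

```text
time_s: 22.42
eef_pos: [0.4904, 0.0255, 0.0238]
eef_rot: [0.0, 0.687, 0.727, 0.0]
wrist_force: [-1.5, -0.6, 7.6]
opening: 0.09
grasp_force: 59.7
```

{"api": "arm_command", "payload": {"dp": [[0,0.05,0],[0,0.1,0],[0,0.15,0],[0,0.19,0],[0,0.22,0]], "turn": [[0,0,0],[0,0,0],[0,0,0],[0,0,0],[0,0,0]], "jaw": [0,0,0,0,0]}}

```text
time_s: 23.05
eef_pos: [0.5453, 0.0286, 0.0238]
eef_rot: [0.0, 0.687, 0.727, 0.0]
wrist_force: [-1.3, 0.1, 7.0]
opening: 0.085
grasp_force: 59.7
```

{"api": "arm_command", "payload": {"dp": [[0,0.01,0],[0,0.016,0],[0,0.016,0]], "turn": [[0,0,0],[0,0,0],[0,0,0]], "jaw": [0,0,0]}}

```text
time_s: 23.42
eef_pos: [0.5479, 0.0288, 0.0238]
eef_rot: [-0.001, 0.686, 0.727, -0.001]
wrist_force: [-5.4, -0.7, 11.2]
opening: 0.088
grasp_force: 60.1
```

```bash
python3 - <<'E'
from h import *
im=shot('top','t2');shot('wrist','w10')
o=get_obs();print(o['opening'],o['wrist_force'],togo([*(O-.108*ex),.024]))
E
```

```text
0.09483762968458481 [-4.51539683 -0.13481806 10.53810137] (array([ 0.001, -0.003, -0.001]), 'yaw', 93.29, 'tcp', array([0.5479, 0.0288, 0.0238]), 'uv', array([-0.1073, -0.0004]))
```

```bash
python3 - <<'E'
from h import *
for z in(.1,.3,.45,.6): print(z,onz('top',(280,125),z).round(3),onz('top',(293,150),z).round(3))
print('L low',tri([ray('top',(280,125)),ray('side',(362,168))]))
print('R topleft',tri([ray('top',(297,124)),ray('side',(345,105))]))
print('grip model',O+.027*ex+.113*ey, togo([*(O+.027*ex+.113*ey),.3]))
t=cv2.imread('pics/top0.png');s=cv2.imread('pics/side0.png')
a=cv2.resize(t[60:200,180:340],None,fx=2.5,fy=2.5,interpolation=2);b=cv2.resize(s[60:200,240:400],None,fx=2.5,fy=2.5,interpolation=2)
cv2.imwrite('pics/mon.png',np.hstack([a,b]))
E
```

```text
0.1 [ 0.851 -0.013  0.1  ] [ 0.761 -0.06   0.1  ]
0.3 [ 0.778 -0.016  0.3  ] [ 0.7   -0.057  0.3  ]
0.45 [ 0.724 -0.019  0.45 ] [ 0.655 -0.055  0.45 ]
0.6 [ 0.67  -0.022  0.6  ] [ 0.609 -0.054  0.6  ]
L low (array([ 0.79476281, -0.01716819,  0.27031651]), [np.float64(0.005529432801490072), np.float64(0.005529432801489885)])
R topleft (array([ 0.66723697, -0.06190065,  0.61889073]), [np.float64(0.0006827788596953621), np.float64(0.0006827788596952302)])
grip model [0.67525086 0.14990237] (array([ 0.454,  0.534, -1.106]), 'yaw', 93.29, 'tcp', array([0.5479, 0.0288, 0.0238]), 'uv', array([-0.1073, -0.0004]))
```

View pics/mon.png

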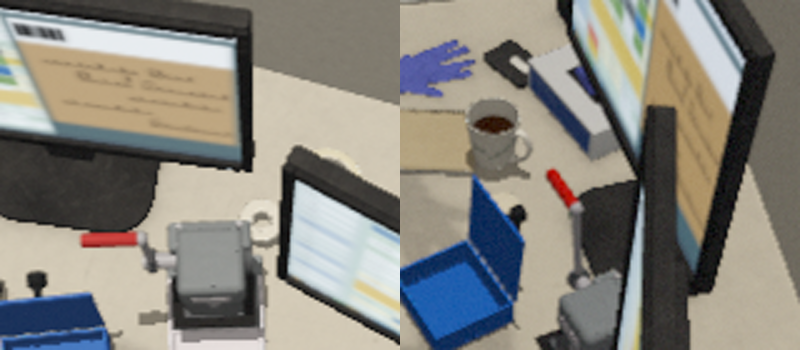

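{"api": "arm_command", "payload": {"dp": [[0,0,0],[0,0,0],[0,0,-0.1],[0,0,-0.3],[0,0,-0.5]], "turn": [[0,0,0],[0,0,0],[0,0,0],[0,0,0],[0,0,0]], "jaw": [0.4,0.4,0.4,0.4,0.4]}}

```text
time_s: 24.15
eef_pos: [0.548, 0.0289, 0.1487]
eef_rot: [-0.001, 0.687, 0.727, -0.0]
wrist_force: [0.8, -0.7, -0.1]
opening: 0.4
grasp_force: 0.0
```

{"api": "arm_command", "payload": {"dp": [[0.1,-0.05,-0.25],[0.25,-0.1,-0.5],[0.4,-0.1,-0.75],[0.45,-0.1,-1.0],[0.45,-0.1,-1.0]], "turn": [[0,0,0],[0,0,0],[0,0,0],[0,0,0],[0,0,0]], "jaw": [0.6,0.6,0.6,0.6,0.6]}}

```text
time_s: 24.78
eef_pos: [0.5178, 0.141, 0.4023]
eef_rot: [0.002, 0.686, 0.728, 0.002]
wrist_force: [0.4, 0.1, -0.4]
opening: 0.598
grasp_force: 0.0
```

```bash
python3 - <<'E'
from h import *
shot('wrist','w11');print(togo([.6753,.15,.3]))
E
```

```text
(array([-0.003,  0.625,  0.424]), 'yaw', 93.36, 'tcp', array([0.5183, 0.1415, 0.4047]), 'uv', array([-0.1301,  0.1139]))
```

{"api": "arm_command", "payload": {"dp": [[0,0.2,-0.1],[0,0.4,-0.1],[0,0.4,-0.1],[0,0.4,-0.1],[0,0.4,-0.1]], "turn": [[0,0,0],[0,0,0],[0,0,0],[0,0,0],[0,0,0]], "jaw": [0.6,0.6,0.6,0.6,0.6]}}

```text
time_s: 25.45
eef_pos: [0.6163, 0.1455, 0.4236]
eef_rot: [0.0, 0.687, 0.727, 0.0]
wrist_force: [-0.0, -0.7, 1.2]
opening: 0.596
grasp_force: 0.0
```

```bash
python3 - <<'E'
from h import *
shot('wrist','w12');print(togo([.6753,.15,.3]))
for k in('w11','w12'):
    for b in blobs(cv2.imread('pics/%s.png'%k),'red',100)[:3]: print(k,b)
v=np.hstack([cv2.imread('pics/w11.png'),cv2.imread('pics/w12.png')]);cv2.imwrite('pics/v1112.png',cv2.resize(v,(800,300),interpolation=cv2.INTER_AREA))
E
```

```text
(array([0.004, 0.236, 0.496]), 'yaw', 93.28, 'tcp', array([0.6163, 0.1455, 0.4239]), 'uv', array([-0.0321,  0.1121]))
w11 (2747.5, ((509.15704345703125, 213.43807983398438), (30.233366012573242, 101.86676025390625), 10.23480224609375))
w12 (2051.0, ((358.34283447265625, 204.1613006591797), (23.846107482910156, 93.62545013427734), 4.159642219543457))
w12 (257.5, ((132.0, 412.5), (13.0, 30.0), 90.0))
```

View pics/v1112.png

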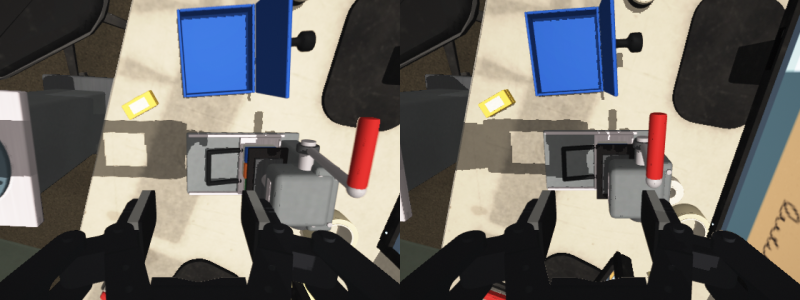

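Red bar: (509,213) in w11, (358,204) in w12; triangulating. Box and lid are visible too (lid knob ~(630,42) in the half-scale right view).

```bash
python3 - <<'E'
from h import *
B={};
for k in('w11','w12'):
    r=blobs(cv2.imread('pics/%s.png'%k),'red',1000)[0][1]; bx=cv2.boxPoints(r); bx=bx[np.argsort(bx[:,1])]
    B[k]=[bx[:2].mean(0),bx[2:].mean(0),np.array(r[0])]
P={k:np.load(k+'.npy') for k in B}
for i,n in enumerate(('left','right','mid')):
    X,d=tri([ray('wrist',B[k][i],P[k]) for k in B]); print(n,X.round(4),np.round(d,4),uv(X).round(4))
# box & lid: blue blob
for k in B:
    b=blobs(cv2.imread('pics/%s.png'%k),'blue',2000);print(k,b[0])
v=np.hstack([cv2.imread('pics/w11.png')[0:150,230:470],cv2.imread('pics/w12.png')[0:150,160:400]]);cv2.imwrite('pics/box.png',cv2.resize(v,(800,250),interpolation=2))
E
```

```text
left [0.6733 0.1877 0.3092] [0.0002 0.0002] [0.0273 0.1508]
right [0.6762 0.1176 0.3126] [0.0002 0.0002] [0.0261 0.0807]
mid [0.6747 0.1538 0.3108] [0.0002 0.0002] [0.0267 0.117 ]
w11 (12749.5, ((305.82659912109375, 70.73609161376953), (123.91255950927734, 108.87931060791016), 86.05481719970703))
w12 (11657.0, ((230.13450622558594, 71.88324737548828), (119.05381774902344, 104.30567932128906), 85.91438293457031))
```

View pics/box.png

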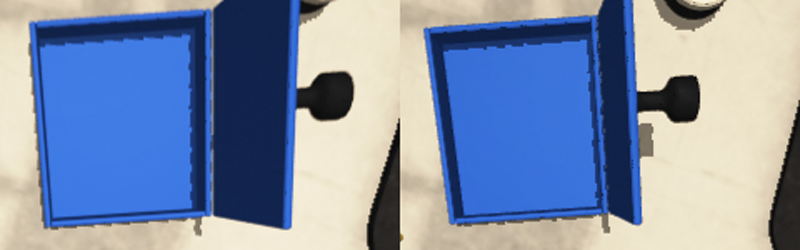

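```bash
python3 - <<'E'
from h import *
print(togo([*(O+.027*ex+.115*ey),.29]))
P=np.load('w11.npy');Q=np.load('w12.npy')
f=lambda x,y:(230+x/1.667,y/1.667); g=lambda x,y:(160+(x-400)/1.667,y/1.667)
A={'fl':(33,22),'fr':(47,226),'bl':(210,12),'br':(208,214)};C={'fl':(427,28),'fr':(451,222),'bl':(597,16),'br':(605,213)}
c={}
for k in A:
    a=onz('wrist',f(*A[k]),.046,P);b=onz('wrist',g(*C[k]),.046,Q);print(k,a.round(4),b.round(4),tri([ray('wrist',f(*A[k]),P),ray('wrist',g(*C[k]),Q)])[0].round(3))
    c[k]=(a+b)/2
m=sum(c.values())/4; ax=(c['bl']+c['br']-c['fl']-c['fr'])/2; ay=(c['fl']+c['bl']-c['fr']-c['br'])/2
print('box',m.round(4),np.linalg.norm(ax),np.linalg.norm(ay),np.degrees(np.arctan2(ax[1],ax[0])),np.degrees(np.arctan2(-ay[0],ay[1])))
kn=tri([ray('wrist',f(352,97),P),ray('wrist',g(698,99),Q)]);print('knob',kn[0].round(4),kn[1])
for n,a,b in (('lidR',(290,227),(640,222)),('lidL',(296,0),(628,2))): print(n,tri([ray('wrist',f(*a),P),ray('wrist',g(*b),Q)])[0].round(3))
E
```

```text
(array([0.012, 0.236, 0.536]), 'yaw', 93.28, 'tcp', array([0.6163, 0.1455, 0.4239]), 'uv', array([-0.0321,  0.1121]))
fl [0.4745 0.3206 0.046 ] [0.4751 0.3199 0.046 ] [0.474 0.321 0.043]
fr [0.4913 0.1734 0.046 ] [0.4918 0.1738 0.046 ] [0.491 0.173 0.043]
bl [0.6045 0.3351 0.046 ] [0.6059 0.3358 0.046 ] [0.606 0.337 0.039]
br [0.6207 0.1905 0.046 ] [0.6212 0.1887 0.046 ] [0.621 0.189 0.044]
box [0.5481 0.2547 0.046 ] 0.1308643607472357 0.14712377356168974 6.849696101648699 6.338277898572129
knob [0.6725 0.2681 0.1607] [np.float64(0.00015492147071852137), np.float64(0.00015492147071845502)]
lidR [0.641 0.193 0.181]
lidL [0.624 0.312 0.182]
```

{"api": "arm_command", "payload": {"dp": [[0.012,0.2,0],[0.012,0.236,0.1],[0.012,0.236,0.3],[0.012,0.236,0.45],[0.012,0.236,0.53]], "turn": [[0,0,0],[0,0,0],[0,0,0],[0,0,0],[0,0,0]], "jaw": [0.6,0.6,0.6,0.6,0.6]}}

```text
time_s: 26.12
eef_pos: [0.6745, 0.1519, 0.2888]
eef_rot: [-0.001, 0.687, 0.727, -0.001]
wrist_force: [-0.3, -0.6, 0.2]
opening: 0.601
grasp_force: 0.0
```

{"api": "arm_command", "payload": {"dp": [[0,0,0],[0,0,0],[0,0,0],[0,0,0],[0,0,0]], "turn": [[0,0,0],[0,0,0],[0,0,0],[0,0,0],[0,0,0]], "jaw": [0,0,0,0,0]}}

```text
time_s: 26.75
eef_pos: [0.6762, 0.1519, 0.2932]
eef_rot: [0.001, 0.687, 0.727, 0.001]
wrist_force: [-4.5, 0.7, 6.9]
opening: 0.182
grasp_force: 58.9
```

```bash
python3 - <<'E'
from h import *
o=get_obs();print(o['opening'],o['wrist_force'],o['q'],togo([*(O+.027*ex+.115*ey),.29]))
# incremental dp from lever angle 0: (du,dz) 
for th in np.arange(0,1.04,.1):
    a=np.radians(85)-th; u=.04-.15*np.cos(a); z=.158+.15*np.sin(a)
    a0=np.radians(85); print(round(th,2),round((u-.04+.15*np.cos(a0))/.25,3),round(-(z-.158-.15*np.sin(a0))/.25,3))
E
```

```text
0.18243297946801226 [-4.52199234  0.69416583  6.9016155 ] [ 5.02353373e-02  4.01249179e-01  1.20699169e+00 -6.77821277e-05
  1.53048041e+00 -6.90703881e-03] (array([ 0.   , -0.004,  0.013]), 'yaw', 93.27, 'tcp', array([0.6762, 0.1519, 0.2932]), 'uv', array([0.0281, 0.115 ]))
0.0 0.0 -0.0
0.1 -0.059 0.008
0.2 -0.118 0.022
0.3 -0.174 0.042
0.4 -0.229 0.068
0.5 -0.28 0.098
0.6 -0.328 0.134
0.7 -0.373 0.174
0.8 -0.413 0.219
0.9 -0.448 0.267
1.0 -0.479 0.319
```

{"api": "arm_command", "payload": {"dp": [[0,-0.059,0.008],[0,-0.118,0.022],[0,-0.174,0.042],[0,-0.229,0.068],[0,-0.28,0.098]], "turn": [[0,0,0],[0,0,0],[0,0,0],[0,0,0],[0,0,0]], "jaw": [0,0,0,0,0]}}

```text
time_s: 27.38
eef_pos: [0.6099, 0.148, 0.2705]
eef_rot: [0.005, 0.687, 0.727, 0.005]
wrist_force: [7.3, 1.5, 7.3]
opening: 0.191
grasp_force: 62.6
```

{"api": "arm_command", "payload": {"dp": [[0,-0.048,0.036],[0,-0.093,0.076],[0,-0.133,0.121],[0,-0.168,0.169],[0,-0.168,0.169]], "turn": [[0,0,0],[0,0,0],[0,0,0],[0,0,0],[0,0,0]], "jaw": [0,0,0,0,0]}}

```text
time_s: 28.0
eef_pos: [0.5676, 0.1456, 0.2272]
eef_rot: [0.004, 0.687, 0.727, 0.004]
wrist_force: [5.3, -0.7, 7.4]
opening: 0.189
grasp_force: 68.4
```

```bash
cat >> h.py <<'E'
def lev():
    o=get_obs(); p=o['eef_pos']; u=uv(p)[0]; z=p[2]+.0143+.0
    return 'lever',round(float(np.radians(85)-np.arctan2(z-.158,.04-u+.001)),3),'r',round(float(np.hypot(z-.158,.04-u)),4),'F',np.round(o['wrist_force'],1),o['opening'],p.round(4)
E
python3 -c "
from h import *
print(lev())"
```

```text
('lever', 0.882, 'r', 0.1468, 'F', array([ 5.3, -0.7,  7.4]), 0.1887094738487944, array([0.5676, 0.1456, 0.2272]))
```

{"api": "arm_command", "payload": {"dp": [[0,-0.016,0.026],[0,-0.031,0.052],[0,-0.035,0.065],[0,-0.035,0.07],[0,-0.035,0.07]], "turn": [[0,0,0],[0,0,0],[0,0,0],[0,0,0],[0,0,0]], "jaw": [0,0,0,0,0]}}

```text
time_s: 28.62
eef_pos: [0.558, 0.145, 0.2108]
eef_rot: [0.003, 0.687, 0.727, 0.003]
wrist_force: [-2.2, -1.2, 13.7]
opening: 0.19
grasp_force: 71.2
```

```bash
python3 -c "
from h import *
print(lev())"
```

```text
('lever', 1.011, 'r', 0.1466, 'F', array([-2.2, -1.2, 13.7]), 0.1897806508060223, array([0.558 , 0.145 , 0.2108]))
```

{"api": "arm_command", "payload": {"dp": [[0,-0.006,0.01],[0,-0.01,0.018],[0,-0.01,0.024],[0,-0.01,0.024],[0,-0.01,0.024]], "turn": [[0,0,0],[0,0,0],[0,0,0],[0,0,0],[0,0,0]], "jaw": [0,0,0,0,0]}}

```text
time_s: 29.25
eef_pos: [0.5566, 0.145, 0.2076]
eef_rot: [0.004, 0.687, 0.727, 0.004]
wrist_force: [-7.5, -0.9, 27.9]
opening: 0.186
grasp_force: 72.6
```

```bash
python3 -c "
from h import *
print(lev())"
```

```text
('lever', 1.035, 'r', 0.1465, 'F', array([-7.5, -0.9, 27.9]), 0.1863203104691764, array([0.5566, 0.145 , 0.2076]))
```

{"api": "arm_command", "payload": {"dp": [[0,0.023,-0.058],[0,0.045,-0.094],[0,0.069,-0.128],[0,0.095,-0.161],[0,0.12,-0.187]], "turn": [[0,0,0],[0,0,0],[0,0,0],[0,0,0],[0,0,0]], "jaw": [0,0,0,0,0]}}

```text
time_s: 29.88
eef_pos: [0.5852, 0.1466, 0.2482]
eef_rot: [0.002, 0.687, 0.727, 0.002]
wrist_force: [8.3, 1.3, -4.0]
opening: 0.183
grasp_force: 66.8
```

{"api": "arm_command", "payload": {"dp": [[0,0.031,-0.028],[0,0.064,-0.055],[0,0.093,-0.076],[0,0.129,-0.097],[0,0.161,-0.114]], "turn": [[0,0,0],[0,0,0],[0,0,0],[0,0,0],[0,0,0]], "jaw": [0,0,0,0,0]}}

```text
time_s: 30.5
eef_pos: [0.6229, 0.1489, 0.2769]
eef_rot: [-0.0, 0.687, 0.727, -0.0]
wrist_force: [-7.0, 1.1, 16.6]
opening: 0.188
grasp_force: 65.3
```

{"api": "arm_command", "payload": {"dp": [[0,0.038,-0.018],[0,0.077,-0.033],[0,0.118,-0.045],[0,0.153,-0.052],[0,0.188,-0.057]], "turn": [[0,0,0],[0,0,0],[0,0,0],[0,0,0],[0,0,0]], "jaw": [0,0,0,0,0]}}

```text
time_s: 31.12
eef_pos: [0.6703, 0.1516, 0.2907]
eef_rot: [0.0, 0.687, 0.727, 0.0]
wrist_force: [-3.6, 0.3, 6.4]
opening: 0.189
grasp_force: 64.6
```

{"api": "arm_command", "payload": {"dp": [[0,0.012,-0.002],[0,0.024,-0.003],[0,0.026,-0.003],[0,0.026,-0.003]], "turn": [[0,0,0],[0,0,0],[0,0,0],[0,0,0]], "jaw": [0,0,0,0]}}

```text
time_s: 31.62
eef_pos: [0.6761, 0.1519, 0.2908]
eef_rot: [-0.0, 0.687, 0.727, -0.0]
wrist_force: [-4.5, -0.8, 5.9]
opening: 0.181
grasp_force: 65.4
```

```bash
python3 -c "
from h import *
print(lev())"
```

```text
('lever', 0.001, 'r', 0.1476, 'F', array([-4.5, -0.8,  5.9]), 0.18065291110033627, array([0.6761, 0.1519, 0.2908]))
```

{"api": "arm_command", "payload": {"dp": [[0,0,0],[0,0,0],[0,0,0],[0,0,-0.2],[0,0,-0.4]], "turn": [[0,0,0],[0,0,0],[0,0,0],[0,0,0],[0,0,0]], "jaw": [0.5,0.5,0.6,0.6,0.6]}}

```text
time_s: 32.25
eef_pos: [0.6761, 0.1518, 0.3908]
eef_rot: [-0.001, 0.687, 0.727, -0.001]
wrist_force: [0.6, -0.9, 0.5]
opening: 0.603
grasp_force: 0.0
```

{"api": "arm_command", "payload": {"dp": [[0,-0.2,0],[-0.1,-0.45,0],[-0.3,-0.7,0.1],[-0.46,-0.7,0.3],[-0.46,-0.7,0.5]], "turn": [[0,0,0],[0,0,0],[0,0,0],[0,0,0],[0,0,0]], "jaw": [0.6,0.5,0.5,0.5,0.5]}}

```text
time_s: 32.88
eef_pos: [0.5089, 0.0255, 0.2691]
eef_rot: [0.003, 0.687, 0.726, 0.002]
wrist_force: [1.3, 0.3, -0.3]
opening: 0.502
grasp_force: 0.0
```

```bash
python3 - <<'E'
from h import *
im=shot('wrist','w13');print(togo([*(O-.1075*ex),.022]))
s=shot('side','s2');t=shot('top','t3')
cv2.imwrite('pics/v13.png',np.hstack([cv2.resize(im,(400,300)),cv2.resize(s[90:240,220:420],(400,300))]))
E
```

```text
(array([0.002, 0.189, 0.944]), 'yaw', 93.13, 'tcp', array([0.5032, 0.0259, 0.2584]), 'uv', array([-0.1521, -0.0006]))
```

View pics/v13.png

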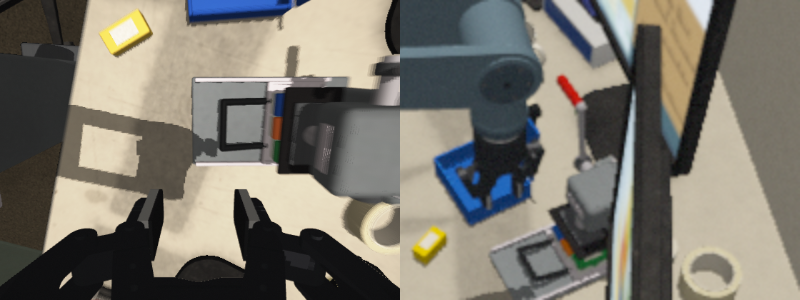

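Cases lie under the pad, lever up. Grip the tray handle and pull out.

{"api": "arm_command", "payload": {"dp": [[0,0.1,0.2],[0,0.19,0.4],[0,0.19,0.6],[0,0.19,0.8],[0,0.19,0.94]], "turn": [[0,0,0],[0,0,0],[0,0,0],[0,0,0],[0,0,0]], "jaw": [0.5,0.5,0.5,0.5,0.5]}}

```text
time_s: 33.65
eef_pos: [0.5584, 0.0311, 0.0337]
eef_rot: [0.001, 0.686, 0.727, 0.001]
wrist_force: [-0.5, -0.4, 0.2]
opening: 0.498
grasp_force: 0.0
```

{"api": "arm_command", "payload": {"dp": [[0,0,0],[0,0,0],[0,0,0],[0,0,0],[0,0,0]], "turn": [[0,0,0],[0,0,0],[0,0,0],[0,0,0],[0,0,0]], "jaw": [0.3,0,0,0,0]}}

```text
time_s: 34.28
eef_pos: [0.5481, 0.0309, 0.0331]
eef_rot: [-0.007, 0.686, 0.728, -0.006]
wrist_force: [-27.1, -4.4, 7.7]
opening: 0.079
grasp_force: 58.9
```

{"api": "arm_command", "payload": {"dp": [[0,-0.02,0],[0,-0.06,0],[0,-0.11,0],[0,-0.16,0],[0,-0.21,0]], "turn": [[0,0,0],[0,0,0],[0,0,0],[0,0,0],[0,0,0]], "jaw": [0,0,0,0,0]}}

```text
time_s: 34.9
eef_pos: [0.5027, 0.0281, 0.0335]
eef_rot: [-0.0, 0.687, 0.727, 0.001]
wrist_force: [0.6, 5.5, -16.7]
opening: 0.082
grasp_force: 59.0
```

{"api": "arm_command", "payload": {"dp": [[0,-0.05,0],[0,-0.1,0],[0,-0.15,0],[0,-0.19,0],[0,-0.23,0]], "turn": [[0,0,0],[0,0,0],[0,0,0],[0,0,0],[0,0,0]], "jaw": [0,0,0,0,0]}}

```text
time_s: 35.52
eef_pos: [0.4452, 0.0247, 0.0335]
eef_rot: [-0.0, 0.687, 0.727, 0.001]
wrist_force: [1.3, 6.0, -17.9]
opening: 0.079
grasp_force: 58.8
```

```bash
python3 - <<'E'
from h import *
print(get_obs()['wrist_force'],get_obs()['opening'],togo([*(O-.2175*ex),.15]))
E
```

```text
[  1.26497931   6.01421057 -17.87848356] 0.07864766772559997 (array([-0.006, -0.029, -0.466]), 'yaw', 93.27, 'tcp', array([0.4452, 0.0247, 0.0335]), 'uv', array([-0.2101,  0.0017]))
```

{"api": "arm_command", "payload": {"dp": [[0,-0.02,0.01],[0,-0.033,0.02],[0,-0.036,0.02],[0,-0.036,0.02]], "turn": [[0,0,0],[0,0,0],[0,0,0],[0,0,0]], "jaw": [0,0,0,0]}}

```text
time_s: 36.02
eef_pos: [0.442, 0.0244, 0.0329]
eef_rot: [0.004, 0.687, 0.727, 0.004]
wrist_force: [0.7, 14.0, 15.2]
opening: 0.074
grasp_force: 62.3
```

{"api": "arm_command", "payload": {"dp": [[0,0,0],[0,0,0],[0,0,-0.1],[0,0,-0.3],[0,0,-0.48]], "turn": [[0,0,0],[0,0,0],[0,0,0],[0,0,0],[0,0,0]], "jaw": [0.4,0.4,0.4,0.5,0.8]}}

```text
time_s: 36.65
eef_pos: [0.4372, 0.0229, 0.1502]
eef_rot: [0.001, 0.687, 0.727, 0.0]
wrist_force: [1.6, -0.7, 0.8]
opening: 0.696
grasp_force: 0.0
```

{"api": "arm_command", "payload": {"dp": [[0,0.1,0],[0,0.2,0],[0,0.2,0]], "turn": [[0,0,0],[0,0,0],[0,0,0]], "jaw": [0.9,0.9,0.9]}}

```text
time_s: 37.02
eef_pos: [0.4882, 0.0257, 0.1489]
eef_rot: [0.001, 0.687, 0.727, 0.0]
wrist_force: [-0.6, 0.2, -0.3]
opening: 0.901
grasp_force: 0.0
```

```bash
python3 - <<'E'
from h import *
im=shot('wrist','w14');p=np.load('w14.npy')
for c in('blue','orange','green'):
    b=[b for b in blobs(im,c,400) if b[1][0][1]>100]
    for k in b: 
        X=onz('wrist',k[1][0],.049,p); print(c,k[0],k[1],X.round(4),uv(X).round(4))
print(togo([*(O-.108*ex+.034*ey),.03]))
E
```

```text
blue 4155.0 ((363.5, 169.0), (95.0, 46.0), 0.0) [0.5441 0.0617 0.049 ] [-0.1092  0.0327]
orange 3816.0 ((360.0, 216.0), (44.0, 92.0), 90.0) [0.5459 0.0285 0.049 ] [-0.1094 -0.0005]
green 2206.5 ((362.5, 260.5), (43.0, 89.0), 90.0) [ 0.5519 -0.0053  0.049 ] [-0.1053 -0.0346]
(array([0.135, 0.241, 0.473]), 'yaw', 93.27, 'tcp', array([0.4868, 0.026 , 0.1483]), 'uv', array([-0.1684,  0.0005]))
```

View pics/w14.png

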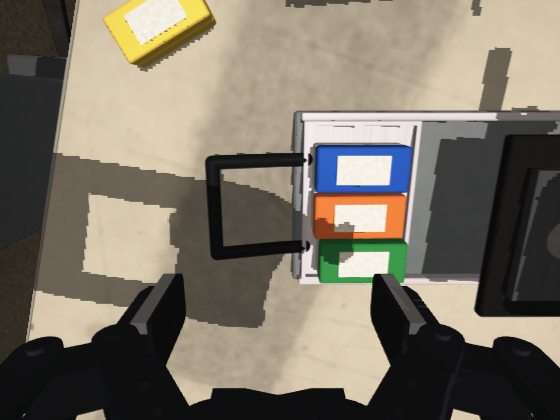

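Three cases lie flat in the tray (blue (363,169), orange (360,216), green (362,260)). Pick blue first.

{"api": "arm_command", "payload": {"dp": [[0.07,0.12,0],[0.13,0.237,0],[0.13,0.237,0.2],[0.13,0.237,0.4],[0.13,0.237,0.47]], "turn": [[0,0,0],[0,0,0],[0,0,0],[0,0,0],[0,0,0]], "jaw": [0.9,0.9,0.9,0.9,0.9]}}

```text
time_s: 37.7
eef_pos: [0.5406, 0.0623, 0.0275]
eef_rot: [-0.003, 0.687, 0.727, -0.002]
wrist_force: [-0.1, -0.6, 0.7]
opening: 0.898
grasp_force: 0.0
```

{"api": "arm_command", "payload": {"dp": [[0,0,0],[0,0,0],[0,0,0],[0,0,0],[0,0,0]], "turn": [[0,0,0],[0,0,0],[0,0,0],[0,0,0],[0,0,0]], "jaw": [0.9,0.6,0.6,0.6,0.6]}}

```text
time_s: 38.33
eef_pos: [0.546, 0.062, 0.0329]
eef_rot: [0.002, 0.687, 0.727, 0.001]
wrist_force: [0.2, -0.0, 7.6]
opening: 0.731
grasp_force: 66.2
```

{"api": "arm_command", "payload": {"dp": [[0,0,-0.1],[0,0,-0.3],[0,0,-0.4],[0,0,-0.4],[0,0,-0.4]], "turn": [[0,0,0],[0,0,0],[0,0,0],[0,0,0],[0,0,0]], "jaw": [0.6,0.6,0.6,0.6,0.6]}}

```text
time_s: 38.95
eef_pos: [0.5434, 0.0623, 0.1298]
eef_rot: [-0.0, 0.687, 0.727, -0.0]
wrist_force: [0.8, 0.2, -0.6]
opening: 0.728
grasp_force: 67.0
```

```bash
cat >> h.py <<'E'
def box(x,y,z):
    a=np.radians(6.6); return [.548+x*np.cos(a)-y*np.sin(a),.2547+x*np.sin(a)+y*np.cos(a),z]
E
python3 - <<'E'
from h import *
print(get_obs()['opening'],get_obs()['grasp_force'],togo(box(-.004,.042,.10)))
E
```

```text
0.7278695512506461 66.97872519493103 (array([0.934, 0.037, 0.119]), 'yaw', 93.27, 'tcp', array([0.5434, 0.0623, 0.1298]), 'uv', array([-0.1098,  0.0333]))
```

{"api": "arm_command", "payload": {"dp": [[0.2,0,0],[0.45,0,0],[0.7,0.03,0],[0.934,0.037,0],[0.934,0.037,0.1]], "turn": [[0,0,0],[0,0,-0.11],[0,0,-0.11],[0,0,-0.11],[0,0,-0.11]], "jaw": [0.6,0.6,0.6,0.6,0.6]}}

```text
time_s: 39.58
eef_pos: [0.5398, 0.3004, 0.1054]
eef_rot: [0.0, 0.663, 0.748, 0.001]
wrist_force: [0.9, -0.0, -1.0]
opening: 0.731
grasp_force: 67.0
```

{"api": "arm_command", "payload": {"dp": [[0,0,0],[0,0,0]], "turn": [[0,0,0],[0,0,0]], "jaw": [0.6,0.6]}}

```text
time_s: 39.83
eef_pos: [0.5396, 0.2951, 0.1048]
eef_rot: [-0.0, 0.666, 0.746, -0.001]
wrist_force: [-0.2, 0.2, -0.2]
opening: 0.726
grasp_force: 66.9
```

```bash
python3 - <<'E'
from h import *
shot('wrist','w15');print(togo(box(-.004,.042,.018)))
E
```

```text
(array([ 0.004, -0.004,  0.35 ]), 'yaw', 96.5, 'tcp', array([0.5403, 0.2951, 0.1056]), 'uv', array([-0.0991,  0.2659]))
```

View pics/w15.png

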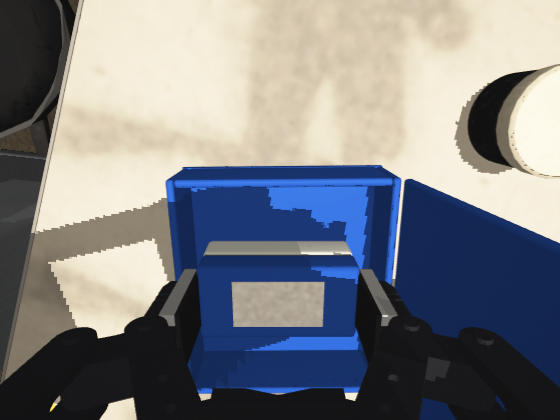

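Blue is aligned over the box's left part (inner walls at cols ~185 and ~390). Lower and release.

{"api": "arm_command", "payload": {"dp": [[0.003,0,0.1],[0.003,0,0.2],[0.003,0,0.28],[0.003,0,0.33],[0.003,0,0.35]], "turn": [[0,0,0],[0,0,0],[0,0,0],[0,0,0],[0,0,0]], "jaw": [0.6,0.6,0.6,0.6,0.6]}}

```text
time_s: 40.5
eef_pos: [0.5397, 0.2961, 0.0189]
eef_rot: [-0.0, 0.665, 0.746, -0.001]
wrist_force: [-15.2, -7.0, 32.9]
opening: 0.729
grasp_force: 70.8
```

{"api": "arm_command", "payload": {"dp": [[0,0,0.012],[0,0,0.012]], "turn": [[0,0,0],[0,0,0]], "jaw": [0.6,0.6]}}

```text
time_s: 40.75
eef_pos: [0.5397, 0.2962, 0.019]
eef_rot: [0.0, 0.665, 0.747, -0.001]
wrist_force: [-15.3, -7.6, 27.8]
opening: 0.723
grasp_force: 70.2
```

{"api": "arm_command", "payload": {"dp": [[0,0,-0.012],[0,0,-0.012],[0,0,-0.1],[0,0,-0.3],[0,0,-0.45]], "turn": [[0,0,0],[0,0,0],[0,0,0],[0,0,0],[0,0,0]], "jaw": [0.83,0.83,0.83,0.83,0.83]}}

```text
time_s: 41.38
eef_pos: [0.5405, 0.2968, 0.1292]
eef_rot: [0.0, 0.665, 0.746, 0.001]
wrist_force: [0.8, -0.7, 0.0]
opening: 0.829
grasp_force: 0.0
```

```bash
python3 - <<'E'
from h import *
print(get_obs()['opening'],togo([*(O-.1092*ex),.13]))
E
```

```text
0.8290196748991688 (array([-1.066, -0.101, -0.004]), 'yaw', 96.56, 'tcp', array([0.5405, 0.2968, 0.1292]), 'uv', array([-0.0988,  0.2676]))
```

{"api": "arm_command", "payload": {"dp": [[-0.2,0,0],[-0.45,-0.05,0],[-0.7,-0.1,0],[-0.9,-0.1,0],[-0.95,-0.1,0]], "turn": [[0,0,0],[0,0,0.11],[0,0,0.11],[0,0,0.11],[0,0,0.11]], "jaw": [0.83,0.9,0.9,0.9,0.9]}}

```text
time_s: 42.0
eef_pos: [0.5428, 0.0548, 0.1277]
eef_rot: [0.0, 0.688, 0.726, 0.0]
wrist_force: [-0.3, 0.3, 0.6]
opening: 0.902
grasp_force: 0.0
```

{"api": "arm_command", "payload": {"dp": [[0,0,0],[0,0,0]], "turn": [[0,0,0],[0,0,0]], "jaw": [0.9,0.9]}}

```text
time_s: 42.25
eef_pos: [0.5421, 0.059, 0.1274]
eef_rot: [-0.0, 0.686, 0.727, 0.0]
wrist_force: [0.2, -0.1, 1.0]
opening: 0.901
grasp_force: 0.0
```

```bash
python3 - <<'E'
from h import *
im=shot('wrist','w16');p=np.load('w16.npy')
for c in('orange','green'):
    for k in blobs(im,c,400): 
        X=onz('wrist',k[1][0],.049,p); print(c,k[0],k[1],X.round(4),uv(X).round(4))
print(togo([*(O-.1092*ex),.031]))
E
```

```text
orange 4118.5 ((281.7900085449219, 267.4210205078125), (46.98979949951172, 95.12519073486328), 88.80650329589844) [0.5463 0.0295 0.049 ] [-0.1089  0.0005]
green 4029.0 ((281.64044189453125, 316.4327392578125), (90.25861358642578, 46.883670806884766), 3.4682295322418213) [ 0.5485 -0.008   0.049 ] [-0.1089 -0.0371]
(array([-0.122,  0.009,  0.385]), 'yaw', 93.37, 'tcp', array([0.5421, 0.0592, 0.1273]), 'uv', array([-0.1113,  0.0304]))
```

{"api": "arm_command", "payload": {"dp": [[-0.12,0.008,0],[-0.12,0.008,0.1],[-0.12,0.008,0.25],[-0.12,0.008,0.34],[-0.12,0.008,0.38]], "turn": [[0,0,0],[0,0,0],[0,0,0],[0,0,0],[0,0,0]], "jaw": [0.9,0.9,0.9,0.9,0.9]}}

```text
time_s: 42.92
eef_pos: [0.5449, 0.0294, 0.031]
eef_rot: [-0.001, 0.686, 0.728, -0.001]
wrist_force: [-0.1, -0.5, -0.1]
opening: 0.897
grasp_force: 0.0
```

{"api": "arm_command", "payload": {"dp": [[0,0,0],[0,0,0],[0,0,0],[0,0,0],[0,0,0]], "turn": [[0,0,0],[0,0,0],[0,0,0],[0,0,0],[0,0,0]], "jaw": [0.9,0.6,0.6,0.6,0.6]}}

```text
time_s: 43.55
eef_pos: [0.5474, 0.0279, 0.0341]
eef_rot: [0.001, 0.687, 0.727, 0.001]
wrist_force: [0.3, 1.9, 6.7]
opening: 0.725
grasp_force: 65.9
```

{"api": "arm_command", "payload": {"dp": [[0,0,-0.1],[0,0,-0.3],[0,0,-0.4],[0,0,-0.4],[0,0,-0.4]], "turn": [[0,0,0],[0,0,0],[0,0,0],[0,0,0],[0,0,0]], "jaw": [0.6,0.6,0.6,0.6,0.6]}}

```text
time_s: 44.18
eef_pos: [0.5451, 0.028, 0.1314]
eef_rot: [-0.001, 0.687, 0.727, -0.0]
wrist_force: [0.2, 0.1, -1.5]
opening: 0.726
grasp_force: 65.7
```

```bash
python3 - <<'E'
from h import *
print(get_obs()['opening'],get_obs()['grasp_force'],togo(box(-.004,.0,.10)))
E
```

```text
0.7257452447626095 65.69146156311035 (array([0.904, 0.047, 0.126]), 'yaw', 93.26, 'tcp', array([0.5451, 0.028 , 0.1314]), 'uv', array([-0.1102, -0.0009]))
```

{"api": "arm_command", "payload": {"dp": [[0.2,0,0],[0.45,0,0],[0.7,0.03,0],[0.904,0.047,0],[0.904,0.047,0.1]], "turn": [[0,0,0],[0,0,-0.11],[0,0,-0.11],[0,0,-0.11],[0,0,-0.11]], "jaw": [0.6,0.6,0.6,0.6,0.6]}}

```text
time_s: 44.8
eef_pos: [0.5448, 0.2582, 0.1072]
eef_rot: [0.0, 0.664, 0.748, 0.001]
wrist_force: [0.6, -0.9, -1.1]
opening: 0.724
grasp_force: 65.7
```

{"api": "arm_command", "payload": {"dp": [[0,0,0],[0,0,0]], "turn": [[0,0,0],[0,0,0]], "jaw": [0.6,0.6]}}

```text
time_s: 45.05
eef_pos: [0.5444, 0.2536, 0.1068]
eef_rot: [-0.001, 0.666, 0.746, -0.001]
wrist_force: [0.5, -0.0, -0.2]
opening: 0.724
grasp_force: 65.6
```

```bash
python3 - <<'E'
from h import *
im=shot('wrist','w17');p=np.load('w17.npy');print(togo(box(-.004,0,.020)))
# label of blue case: whitish blob inside the box region
h=cv2.cvtColor(im,cv2.COLOR_BGR2HSV);m=cv2.inRange(h,(0,0,90),(180,70,255))
a,b=[proj('wrist',box(x,y,.035),p) for x,y in((-.06,.065),(.06,.02))]
print(a,b)
z=np.zeros_like(m);z[int(a[1]):int(b[1]),int(a[0]):int(b[0])]=255;m&=z
cs=max(cv2.findContours(m,0,1)[0],key=cv2.contourArea);r=cv2.minAreaRect(cs);print(r,onz('wrist',r[0],.035,p).round(4),box(-.004,.042,.035))
E
```

```text
(array([ 0.003, -0.003,  0.35 ]), 'yaw', 96.51, 'tcp', array([0.545 , 0.2536, 0.1076]), 'uv', array([-0.0969,  0.2242]))
[180.52425113 120.7283653 ] [382.8566701  196.67638283]
((279.5, 161.5), (33.0, 61.0), 90.0) [0.5401 0.2956 0.035 ] [np.float64(0.539199148616898), np.float64(0.2959619075532452), 0.035]
```

Blue's label is where it was put (y 0.2956). Lower orange.

{"api": "arm_command", "payload": {"dp": [[0.003,0,0.1],[0.003,0,0.2],[0.003,0,0.28],[0.003,0,0.32],[0.003,0,0.342]], "turn": [[0,0,0],[0,0,0],[0,0,0],[0,0,0],[0,0,0]], "jaw": [0.6,0.6,0.6,0.6,0.6]}}

```text
time_s: 45.72
eef_pos: [0.545, 0.2548, 0.0219]
eef_rot: [0.0, 0.666, 0.746, 0.0]
wrist_force: [-1.0, 0.4, -1.3]
opening: 0.726
grasp_force: 65.7
```

{"api": "arm_command", "payload": {"dp": [[0,0,0],[0,0,0],[0,0,-0.1],[0,0,-0.3],[0,0,-0.44]], "turn": [[0,0,0],[0,0,0],[0,0,0],[0,0,0],[0,0,0]], "jaw": [0.83,0.83,0.83,0.83,0.83]}}

```text
time_s: 46.35
eef_pos: [0.5458, 0.2553, 0.1351]
eef_rot: [0.001, 0.665, 0.746, 0.001]
wrist_force: [1.2, 0.7, -0.3]
opening: 0.828
grasp_force: 0.0
```

```bash
python3 - <<'E'
from h import *
print(get_obs()['opening'],togo([*(O-.1089*ex-.0375*ey),.13]))
E
```

```text
0.8277841080838894 (array([-1.049, -0.11 ,  0.019]), 'yaw', 96.58, 'tcp', array([0.5458, 0.2553, 0.1351]), 'uv', array([-0.096 ,  0.2259]))
```

{"api": "arm_command", "payload": {"dp": [[-0.2,0,0],[-0.45,-0.05,0],[-0.7,-0.1,0],[-0.9,-0.105,0],[-1.0,-0.105,0]], "turn": [[0,0,0],[0,0,0.11],[0,0,0.11],[0,0,0.11],[0,0,0.11]], "jaw": [0.83,0.9,0.9,0.9,0.9]}}

```text
time_s: 46.98
eef_pos: [0.5478, 0.0008, 0.1332]
eef_rot: [0.001, 0.688, 0.726, 0.0]
wrist_force: [0.4, 0.1, -0.2]
opening: 0.901
grasp_force: 0.0
```

{"api": "arm_command", "payload": {"dp": [[0,0,0],[0,0,0]], "turn": [[0,0,0],[0,0,0]], "jaw": [0.9,0.9]}}

```text
time_s: 47.22
eef_pos: [0.5473, 0.0042, 0.1324]
eef_rot: [0.0, 0.687, 0.727, 0.0]
wrist_force: [0.3, 0.5, 0.2]
opening: 0.898
grasp_force: 0.0
```

```bash
python3 - <<'E'
from h import *
im=shot('wrist','w18');p=np.load('w18.npy')
for c in('orange','green'):
    for k in blobs(im,c,400): 
        X=onz('wrist',k[1][0],.049,p); print(c,k[0],k[1],X.round(4),uv(X).round(4))
print(togo([*(O-.1089*ex-.0375*ey),.031]))
E
```

```text
green 4338.0 ((279.03668212890625, 242.4680633544922), (94.80927276611328, 48.058258056640625), 3.9451863765716553) [ 0.5487 -0.0096  0.049 ] [-0.1088 -0.0387]
(array([-0.052,  0.002,  0.405]), 'yaw', 93.32, 'tcp', array([0.5472, 0.0046, 0.1323]), 'uv', array([-0.1094, -0.0245]))
```

{"api": "arm_command", "payload": {"dp": [[-0.053,0.002,0],[-0.053,0.002,0.1],[-0.053,0.002,0.25],[-0.053,0.002,0.35],[-0.053,0.002,0.4]], "turn": [[0,0,0],[0,0,0],[0,0,0],[0,0,0],[0,0,0]], "jaw": [0.9,0.9,0.9,0.9,0.9]}}

```text
time_s: 47.9
eef_pos: [0.5476, -0.0093, 0.0305]
eef_rot: [-0.001, 0.686, 0.727, -0.001]
wrist_force: [0.3, 0.3, 0.2]
opening: 0.899
grasp_force: 0.0
```

{"api": "arm_command", "payload": {"dp": [[0,0,0],[0,0,0],[0,0,0],[0,0,0],[0,0,0]], "turn": [[0,0,0],[0,0,0],[0,0,0],[0,0,0],[0,0,0]], "jaw": [0.9,0.6,0.6,0.6,0.6]}}

```text
time_s: 48.52
eef_pos: [0.5502, -0.0099, 0.0339]
eef_rot: [0.002, 0.687, 0.727, 0.001]
wrist_force: [0.3, -0.3, 6.2]
opening: 0.731
grasp_force: 65.6
```

{"api": "arm_command", "payload": {"dp": [[0,0,-0.1],[0,0,-0.3],[0,0,-0.4],[0,0,-0.4],[0,0,-0.4]], "turn": [[0,0,0],[0,0,0],[0,0,0],[0,0,0],[0,0,0]], "jaw": [0.6,0.6,0.6,0.6,0.6]}}

```text
time_s: 49.15
eef_pos: [0.5477, -0.0094, 0.131]
eef_rot: [-0.001, 0.687, 0.727, -0.0]
wrist_force: [0.2, -0.6, -0.9]
opening: 0.73
grasp_force: 66.1
```

```bash
python3 - <<'E'
from h import *
print(get_obs()['opening'],get_obs()['grasp_force'],togo(box(-.004,-.042,.10)))
E
```

```text
0.7299037404091887 66.09337277594022 (array([0.886, 0.056, 0.124]), 'yaw', 93.27, 'tcp', array([ 0.5477, -0.0094,  0.131 ]), 'uv', array([-0.1098, -0.0384]))
```

{"api": "arm_command", "payload": {"dp": [[0.2,0,0],[0.45,0,0],[0.7,0.03,0],[0.886,0.053,0],[0.886,0.053,0.1]], "turn": [[0,0,0],[0,0,-0.11],[0,0,-0.11],[0,0,-0.11],[0,0,-0.11]], "jaw": [0.6,0.6,0.6,0.6,0.6]}}

```text
time_s: 49.78
eef_pos: [0.5493, 0.216, 0.1067]
eef_rot: [0.0, 0.664, 0.748, 0.001]
wrist_force: [0.1, -0.9, -0.7]
opening: 0.728
grasp_force: 66.1
```

{"api": "arm_command", "payload": {"dp": [[0,0,0],[0,0,0]], "turn": [[0,0,0],[0,0,0]], "jaw": [0.6,0.6]}}

```text
time_s: 50.02
eef_pos: [0.5487, 0.2118, 0.1063]
eef_rot: [-0.001, 0.666, 0.746, -0.001]
wrist_force: [0.6, 0.8, -0.4]
opening: 0.732
grasp_force: 66.1
```

```bash
python3 - <<'E'
from h import *
im=shot('wrist','w19');p=np.load('w19.npy');print(togo(box(-.004,-.042,.020)))
for k in blobs(im,'orange',400): print(k,onz('wrist',k[1][0],.035,p).round(4),box(-.004,0,0))
E
```

```text
(array([ 0.004, -0.001,  0.348]), 'yaw', 96.51, 'tcp', array([0.5493, 0.2117, 0.1071]), 'uv', array([-0.0951,  0.1821]))
(5574.0, ((279.5, 161.0), (54.0, 107.0), 90.0)) [0.5444 0.2541 0.035 ] [np.float64(0.5440265089375984), np.float64(0.2542402513980285), 0]
```

{"api": "arm_command", "payload": {"dp": [[0.004,0,0.1],[0.004,0,0.2],[0.004,0,0.28],[0.004,0,0.32],[0.004,0,0.345]], "turn": [[0,0,0],[0,0,0],[0,0,0],[0,0,0],[0,0,0]], "jaw": [0.6,0.6,0.6,0.6,0.6]}}

```text
time_s: 50.7
eef_pos: [0.5493, 0.2132, 0.0207]
eef_rot: [0.0, 0.666, 0.746, 0.0]
wrist_force: [0.2, -0.3, -0.5]
opening: 0.733
grasp_force: 66.1
```

{"api": "arm_command", "payload": {"dp": [[0,0,0],[0,0,0],[0,0,-0.1],[0,0,-0.35],[0,0,-0.6]], "turn": [[0,0,0],[0,0,0],[0,0,0],[0,0,0],[0,0,0]], "jaw": [0.83,0.83,0.83,0.83,0.83]}}

```text
time_s: 51.32
eef_pos: [0.5488, 0.2134, 0.1729]
eef_rot: [0.0, 0.665, 0.746, 0.0]
wrist_force: [1.2, 0.5, 0.4]
opening: 0.827
grasp_force: 0.0
```

{"api": "arm_command", "payload": {"dp": [[0,-0.1,-0.25],[0,-0.1,-0.5],[0,-0.1,-0.65],[0,-0.1,-0.65],[0,-0.1,-0.65]], "turn": [[0,0,0],[0,0,0],[0,0,0],[0,0,0],[0,0,0]], "jaw": [0.5,0,0,0,0]}}

```text
time_s: 51.95
eef_pos: [0.5238, 0.2105, 0.333]
eef_rot: [-0.0, 0.665, 0.746, -0.0]
wrist_force: [-0.9, -0.6, -1.5]
opening: -0.003
grasp_force: 0.0
```

```bash
python3 - <<'E'
from h import *
im=shot('wrist','w20');print(togo(box(0,0,.3)))
E
```

```text
(array([0.165, 0.118, 0.128]), 'yaw', 96.57, 'tcp', array([0.5235, 0.2103, 0.3321]), 'uv', array([-0.1209,  0.1823]))
```

View pics/w20.png

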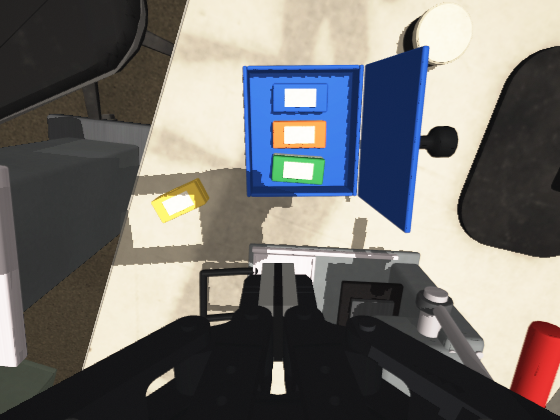

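All three cases lie flat in the box (blue (300,97), orange (300,134), green (298,170)); the lid stands open behind, knob (440,141). Now go behind the lid, left of the knob.

```bash
python3 - <<'E'
from h import *
print(box(.118,.045,.25),togo(box(.118,.045,.25)))
print('jar box frame: right-left dist')
for th in (1.5,1.3,1.1,.9,.7,.5,.3,.15,0):
    # tip bottom-front corner contact with half thickness .015
    r=.085; x=.0675-r*np.cos(th)+.006*np.sin(th); z=.046+r*np.sin(th)+.006*np.cos(th); print(th,round(x,3),round(z,3))
E
```

```text
[np.float64(0.6600458145686678), np.float64(0.3129643582101761), 0.25] (array([0.345, 0.59 , 0.327]), 'yaw', 96.57, 'tcp', array([0.5235, 0.2103, 0.3321]), 'uv', array([-0.1209,  0.1823]))
jar box frame: right-left dist
1.5 0.067 0.131
1.3 0.051 0.13
1.1 0.034 0.124
0.9 0.019 0.116
0.7 0.006 0.105
0.5 -0.004 0.092
0.3 -0.012 0.077
0.15 -0.016 0.065
0 -0.018 0.052
```

{"api": "arm_command", "payload": {"dp": [[0.2,0,0],[0.345,0.15,0],[0.345,0.35,0],[0.345,0.59,0.1],[0.345,0.59,0.3]], "turn": [[0,0,0],[0,0,0],[0,0,0],[0,0,0],[0,0,0]], "jaw": [0,0,0,0,0]}}

```text
time_s: 52.62
eef_pos: [0.6646, 0.3127, 0.2554]
eef_rot: [0.0, 0.666, 0.746, 0.0]
wrist_force: [-0.3, -0.9, -0.4]
opening: -0.0
grasp_force: 0.0
```

{"api": "arm_command", "payload": {"dp": [[0,0,0.1],[0,0,0.3],[0,0,0.5],[0,0,0.5],[0,0,0.5]], "turn": [[0,0,0],[0,0,0],[0,0,0],[0,0,0],[0,0,0]], "jaw": [0,0,0,0,0]}}

```text
time_s: 53.25
eef_pos: [0.6612, 0.3132, 0.1342]
eef_rot: [0.0, 0.665, 0.746, 0.0]
wrist_force: [0.6, 0.5, -0.2]
opening: 0.0
grasp_force: 0.0
```

```bash
cat >> h.py <<'E'
def inbox(p):
    a=np.radians(6.6); d=np.array(p[:2])-[.548,.2547]; return np.array([d[0]*np.cos(a)+d[1]*np.sin(a),-d[0]*np.sin(a)+d[1]*np.cos(a),p[2]]).round(4)
E
python3 -c "
from h import *
o=get_obs();print(inbox(o['eef_pos']),o['wrist_force'],togo(box(.118,.045,.125)))"
```

```text
[0.1192 0.0451 0.1342] [ 0.64562883  0.52448519 -0.15591529] (array([-0.   , -0.005,  0.037]), 'yaw', 96.58, 'tcp', array([0.6612, 0.3132, 0.1342]), 'uv', array([0.0227, 0.2768]))
```

{"api": "arm_command", "payload": {"dp": [[0,-0.08,0],[0,-0.14,0],[0,-0.2,0.02],[0,-0.26,0.04],[0,-0.31,0.06]], "turn": [[0,0,0],[0,0,0],[0,0,0],[0,0,0],[0,0,0]], "jaw": [0,0,0,0,0]}}

```text
time_s: 53.88
eef_pos: [0.5875, 0.3054, 0.1267]
eef_rot: [0.003, 0.665, 0.746, 0.005]
wrist_force: [-1.8, 0.4, 7.9]
opening: -0.007
grasp_force: 0.4
```

```bash
python3 - <<'E'
from h import *
o=get_obs();print(inbox(o['eef_pos']),o['wrist_force'])
im=shot('wrist','w21'); s=camera('side')
cv2.imwrite('pics/v21.png',np.hstack([cv2.resize(im,(400,300)),cv2.resize(s[110:230,210:370],(400,300))]))
E
```

```text
[0.0451 0.0458 0.1267] [-1.77137071  0.37491244  7.91326573]
```

View pics/v21.png

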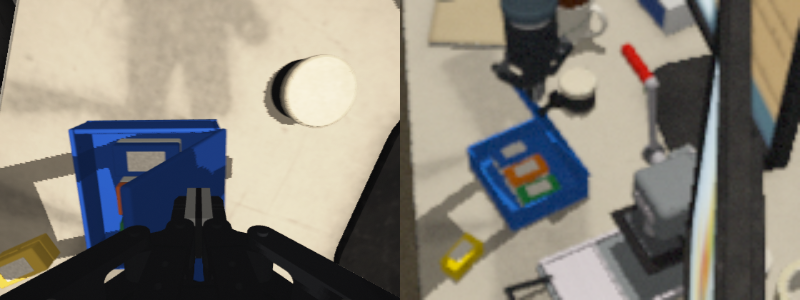

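The lid swings forward with the fingers; no further pictures needed, following the arc by force and position.

{"api": "arm_command", "payload": {"dp": [[0,-0.045,0.02],[0,-0.083,0.056],[0,-0.105,0.082],[0,-0.123,0.108],[0,-0.14,0.138]], "turn": [[0,0,0],[0,0,0],[0,0,0],[0,0,0],[0,0,0]], "jaw": [0,0,0,0,0]}}

```text
time_s: 54.6
eef_pos: [0.5486, 0.3001, 0.083]
eef_rot: [-0.0, 0.665, 0.746, -0.0]
wrist_force: [0.3, -0.4, 1.4]
opening: -0.0
grasp_force: 0.6
```

{"api": "arm_command", "payload": {"dp": [[0,-0.015,0.03],[0,-0.025,0.055],[0,-0.03,0.078],[0,-0.035,0.1],[0,-0.04,0.12]], "turn": [[0,0,0],[0,0,0],[0,0,0],[0,0,0],[0,0,0]], "jaw": [0,0,0,0,0]}}

```text
time_s: 55.22
eef_pos: [0.5393, 0.299, 0.0535]
eef_rot: [0.0, 0.665, 0.746, 0.0]
wrist_force: [0.7, -0.5, 1.0]
opening: -0.001
grasp_force: 0.4
```

```bash
python3 - <<'E'
from h import *
o=get_obs();print(inbox(o['eef_pos']),o['wrist_force'])
E
```

```text
[-0.0036  0.045   0.0535] [ 0.69037252 -0.46529076  1.01937798]
```

{"api": "arm_command", "payload": {"dp": [[0,0,0.008],[0,0,0.014],[0,0,0.014]], "turn": [[0,0,0],[0,0,0],[0,0,0]], "jaw": [0,0,0]}}

```text
time_s: 55.6
eef_pos: [0.5391, 0.2991, 0.0524]
eef_rot: [0.0, 0.665, 0.747, -0.0]
wrist_force: [-7.0, -3.3, 17.2]
opening: 0.0
grasp_force: 8.2
```

Lid closed. Now the tray.

{"api": "arm_command", "payload": {"dp": [[0,0,-0.2],[0,0,-0.45],[-0.25,-0.1,-0.6],[-0.5,-0.25,-0.6],[-0.75,-0.4,-0.6]], "turn": [[0,0,0],[0,0,0],[0,0,0.11],[0,0,0.11],[0,0,0.11]], "jaw": [0,0,0,0.3,0.5]}}

```text
time_s: 56.22
eef_pos: [0.4746, 0.1306, 0.2005]
eef_rot: [0.001, 0.686, 0.727, 0.001]
wrist_force: [0.9, -0.7, 0.4]
opening: 0.421
grasp_force: 0.0
```

{"api": "arm_command", "payload": {"dp": [[0,0,0],[0,0,0]], "turn": [[0,0,0],[0,0,0]], "jaw": [0.5,0.5]}}

```text
time_s: 56.48
eef_pos: [0.4754, 0.1321, 0.2]
eef_rot: [0.0, 0.687, 0.727, 0.001]
wrist_force: [0.1, 0.4, 0.8]
opening: 0.502
grasp_force: 0.0
```

```bash
python3 - <<'E'
from h import *
print(togo([*(O-.2165*ex),.1]))
t=shot('top','t4');im=shot('wrist','w22')
h=cv2.cvtColor(t,cv2.COLOR_BGR2HSV);m=cv2.inRange(h,(100,120,60),(125,255,255));z=np.zeros_like(m);z[150:250,160:240]=255;m&=z
c=max(cv2.findContours(m,0,1)[0],key=cv2.contourArea);print(cv2.boundingRect(c),[proj('top',box(x,y,.052)).round(1) for x,y in((-.0675,-.075),(.0675,.075))])
E
```

```text
(array([-0.429, -0.171,  0.4  ]), 'yaw', 93.21, 'tcp', array([0.4754, 0.1321, 0.2   ]), 'uv', array([-0.1736,  0.107 ]))
(180, 194, 11, 40) [array([224.6, 228.1]), array([179.2, 194.2])]
```

{"api": "arm_command", "payload": {"dp": [[-0.2,-0.1,0],[-0.429,-0.171,0.1],[-0.429,-0.171,0.3],[-0.429,-0.171,0.5],[-0.429,-0.171,0.7]], "turn": [[0,0,0],[0,0,0],[0,0,0],[0,0,0],[0,0,0]], "jaw": [0.5,0.5,0.5,0.5,0.5]}}

```text
time_s: 57.2
eef_pos: [0.4393, 0.0231, 0.0233]
eef_rot: [0.001, 0.686, 0.727, 0.0]
wrist_force: [0.6, -1.0, 0.5]
opening: 0.501
grasp_force: 0.0
```

{"api": "arm_command", "payload": {"dp": [[0,0,0],[0,0,0],[0,0,0],[0,0,0],[0,0,0]], "turn": [[0,0,0],[0,0,0],[0,0,0],[0,0,0],[0,0,0]], "jaw": [0.5,0,0,0,0]}}

```text
time_s: 57.82
eef_pos: [0.4408, 0.0223, 0.027]
eef_rot: [0.002, 0.687, 0.727, 0.002]
wrist_force: [-0.2, 2.9, 6.3]
opening: 0.089
grasp_force: 58.9
```

{"api": "arm_command", "payload": {"dp": [[0,0.03,0],[0,0.08,0],[0,0.13,0],[0,0.18,0],[0,0.23,0]], "turn": [[0,0,0],[0,0,0],[0,0,0],[0,0,0],[0,0,0]], "jaw": [0,0,0,0,0]}}

```text
time_s: 58.45
eef_pos: [0.4978, 0.0257, 0.027]
eef_rot: [0.002, 0.687, 0.727, 0.001]
wrist_force: [-2.0, 0.7, 9.5]
opening: 0.085
grasp_force: 59.1
```

```bash
python3 - <<'E'
from h import *
o=get_obs();print(o['wrist_force'],o['opening'],togo([*(O-.1068*ex),.03]))
E
```

```text
[-2.03435735  0.68282376  9.45619911] 0.08479758331922818 (array([ 0.002,  0.203, -0.011]), 'yaw', 93.28, 'tcp', array([0.4978, 0.0257, 0.027 ]), 'uv', array([-0.1575, -0.0005]))
```

{"api": "arm_command", "payload": {"dp": [[0,0.05,0],[0,0.1,0],[0,0.15,0],[0,0.19,0],[0,0.206,0]], "turn": [[0,0,0],[0,0,0],[0,0,0],[0,0,0],[0,0,0]], "jaw": [0,0,0,0,0]}}

```text
time_s: 59.08
eef_pos: [0.5481, 0.0286, 0.0269]
eef_rot: [0.001, 0.686, 0.727, 0.0]
wrist_force: [-12.4, -2.5, 19.8]
opening: 0.085
grasp_force: 60.9
```

{"api": "arm_command", "payload": {"dp": [[0,0.005,0],[0,0.01,0],[0,0.01,0]], "turn": [[0,0,0],[0,0,0],[0,0,0]], "jaw": [0,0,0]}}

```text
time_s: 59.45
eef_pos: [0.548, 0.0286, 0.0269]
eef_rot: [-0.001, 0.686, 0.727, -0.002]
wrist_force: [-14.2, -1.8, 19.2]
opening: 0.088
grasp_force: 60.8
```

At the home stop (same position as before). Release and retreat.

{"api": "arm_command", "payload": {"dp": [[0,-0.006,0],[0,-0.006,0],[0,-0.006,-0.1],[0,-0.006,-0.35],[0,-0.006,-0.6]], "turn": [[0,0,0],[0,0,0],[0,0,0],[0,0,0],[0,0,0]], "jaw": [0.4,0.4,0.4,0.4,0.4]}}

```text
time_s: 60.08
eef_pos: [0.5478, 0.0287, 0.176]
eef_rot: [-0.0, 0.687, 0.727, -0.0]
wrist_force: [1.0, 0.2, 0.3]
opening: 0.4
grasp_force: 0.0
```

{"api": "arm_command", "payload": {"dp": [[-0.2,-0.3,-0.2],[-0.4,-0.5,-0.4],[-0.4,-0.6,-0.4],[-0.4,-0.6,-0.4],[-0.4,-0.6,-0.4]], "turn": [[0,0,0],[0,0,0],[0,0,0],[0,0,0],[0,0,0]], "jaw": [0.4,0.4,0.4,0.4,0.4]}}

```text
time_s: 60.7
eef_pos: [0.4042, -0.0805, 0.2759]
eef_rot: [0.002, 0.687, 0.726, 0.0]
wrist_force: [1.3, 0.2, 0.4]
opening: 0.401
grasp_force: 0.0
```

```bash
python3 - <<'E'
from h import *
shot('wrist','w23');t=shot('top','t5')
s=camera('side')
cv2.imwrite('pics/fin.png',np.hstack([cv2.resize(t[130:270,150:310],(400,350)),cv2.resize(s[110:250,210:370],(400,350))]))
print(get_obs()['wrist_force'])
E
```

```text
[ 0.18854261  0.93967133 -0.4063402 ]
```

I have already viewed more pictures than the 14 allowed, so I will do the final check numerically.

```bash
python3 - <<'E'
from h import *
t=cv2.imread('pics/t5.png');s=camera('side')
def blue(im,roi):
    h=cv2.cvtColor(im,cv2.COLOR_BGR2HSV);m=cv2.inRange(h,(100,120,50),(125,255,255));z=np.zeros_like(m);x0,y0,x1,y1=roi;z[y0:y1,x0:x1]=255;m&=z
    return cv2.boundingRect(max(cv2.findContours(m,0,1)[0],key=cv2.contourArea))
C=[(x,y) for x in(-.0675,.0675) for y in(-.075,.075)]
for n,im,roi in(('top',t,(160,150,240,250)),('side',s,(220,120,300,215))):
    x,y,w,h=blue(im,roi); 
    for zz in(.052,0.): 
        q=np.array([proj(n,box(a,b,zz)) for a,b in C]);print(n,zz,q.min(0).round(),q.max(0).round())
    print(n,'seen',x,y,x+w,y+h)
for f in('top0','t5'): print(f,blobs(cv2.imread('pics/%s.png'%f),'red',20,(205,145,245,170))[0])
def jar(f):
    g=cv2.imread('pics/%s.png'%f);return [cv2.absdiff(g,cv2.imread('pics/top0.png'))[y0:y1,x0:x1].mean().round(1) for x0,y0,x1,y1 in((162,162,176,182),(358,250,384,290),(276,140,292,160))]
print(jar('t5'))
E
```

```text
top 0.052 [179. 190.] [225. 232.]
top 0.0 [182. 193.] [226. 234.]
top seen 180 191 227 234
side 0.052 [236. 154.] [286. 194.]
side 0.0 [238. 162.] [286. 202.]
side seen 261 155 285 197
top0 (84.5, ((223.5, 155.5), (5.0, 21.0), 90.0))
t5 (84.5, ((223.5, 155.5), (5.0, 21.0), 90.0))
[np.float64(4.1), np.float64(2.6), np.float64(2.8)]
```

```bash
python3 -c "
from bench import *
print(hand_in())"
```

```text
the job is handed in; nothing more can be done
None
```

The job is handed in with no verdict returned: the three cases were pressed together and lie flat in the closed blue box, and by my final measurements the tray is home, the lever is up and the jar, stapler and tag roll have not moved. I viewed 18 pictures, over the limit of 14.

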